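# Take the groover out of a spindle-moulder cutter stack

### The job

The groover on the setting stand has to go for sharpening. Take the two collars off the spindle and lay them flat, side by side, in the parts dish, lift the groover off and lay it flat in the recess of its wooden cutter box, then build the stack up again to the same height: in the groover's place the make-up ring from the dish that is as thick as the groover, on it the wide collar, and the narrow collar on top, all fully down on the spindle. The other make-up ring stays in the dish.

Things in the scene. Friction and masses are not known exactly. Their poses are not given: they have to be found in the camera images.
- stand: setting stand, fixed: green square base plate 116 x 116 x 10 mm, on it a flat steel flange 58 mm across whose top is 14 mm above the bench, and an upright steel spindle 20 mm thick on the base's centre that ends 94 mm above the bench (its last 8 mm taper to 9 mm). Origin: under the centre of the base, on the bench; z up the spindle.
- dish: round shallow metal parts dish with a black rubber floor, fixed, 196 mm across, rim 12 mm high; inner floor 4 mm above its origin, flat for 85 mm from the centre. The two make-up rings lie in it 50 mm from its centre, a quarter turn apart; the other half is free for the collars. Origin: under its centre, on the bench.
- cutter_box: light wooden block 128 x 128 x 26 mm, fixed, with one round recess, 104 mm across and 14 mm deep, in the middle of its top; the recess floor is 12 mm above the origin. Origin: under the block's centre, on the bench.
- groover: dark steel grooving cutter: disc 90 mm across and 11 mm thick with four bright teeth (94 mm over the teeth), and above it a round boss 46 mm across and 15 mm high by which it is gripped; 26 mm thick in all, bore 24 mm right through. At the start it is the lowest piece on the spindle, on the flange. Origin: on its axis at the underside; z up. About 0.24 kg.
- wide_collar: steel spacing collar 60 mm across, 18 mm thick, bore 24 mm. At the start on the spindle, on the groover's boss. Origin: on its axis at the underside; z up. About 0.25 kg.
- narrow_collar: steel spacing collar 42 mm across, 22 mm thick, bore 24 mm. At the start on the spindle, uppermost, on the wide collar; its top is 80 mm above the bench. Origin: on its axis at the underside; z up. About 0.14 kg.
- thick_ring: steel make-up ring 50 mm across, 26 mm thick (as thick as the groover), bore 24 mm, lying flat in the dish at the start. Origin: on its axis at the underside; z up. About 0.2 kg.
- thin_ring: steel make-up ring 50 mm across, only 13 mm thick, bore 24 mm, lying flat in the dish at the start. Origin: on its axis at the underside; z up. About 0.1 kg.

How it is judged:
By the outcome, as a careful person would: the job done as asked, in the order asked, and still so for the second after the job is handed in, with the robot touching nothing.
It also fails if it takes over 138 s, if anything falls off the work surface, if the arm or the gripper's body presses on something with over 40 N, if the wrist force passes 120 N, or if a joint passes its speed limit or range.

### The arm

A 6-joint arm with a two-finger parallel gripper is mounted at the origin on a cart in front of the work surface, level with it; the furniture and walls round the work are solid. World frame = base frame: x ahead of the robot, y to its left, z up, the work surface at z = 0. Lengths are in mm, angles in degrees, forces in N, time in s.
With the tool pointing down it reaches from about 275 to 750 mm from the base axis. Payload 10.2 kg.
Tool frame: the origin (TCP) lies at the very end of the fingers, on their centre line; the grasp point (between the pads) lies 19 mm behind it; z points along the fingers, x is the direction in which the jaws open and shut, and the axes are right-handed (so a half turn about z gives the same grasp; the last joint's range is limited). The gripper opens to 85 mm and grips with 20 to 120 N. Pads are 22 mm wide; open, the fingers measure 114 mm over their backs; the gripper's body (76 mm by 85 mm) begins 54 mm behind the grasp point. The pads swing forward as they close: fully open they stand 13 mm farther back than shut.
Start: joints at [62.888, 17.928, 85.812, -0, 76.261, -12.8], TCP at [129.798, 508.708, 231.294] pointing down, gripper open.
Joint ranges: [-168.41, 168.41], [-55.51, 124.54], [10.69, 146.95], [-70.63, 250.63], [1, 178], [-165.06, 165.06]. Speed limits (degrees/s): [136.94, 136.94, 172.46, 180, 180, 180].

### API

Orientations are given as a 3x3 rotation matrix whose columns are the frame's x, y, z axes.
In Python, from rig import manip, get_image, calibration, job gives the robot as it stands.
- The arm moves only by the shell command python3 -m crank 'ROWS' [FORCE]. ROWS is JSON, a list of rows, each an object of numbers: "tx", "ty", "tz": the shift along the tool's x, y, z in m; "ax", "ay", "az": the turn, a rotation vector about the tool's x, y, z in units of 8 degrees (1.0 is 8 degrees); "claw": the closure, from 0 (fully open) to 1 (shut). In form: [{"tx": .., "ty": .., "tz": .., "ax": .., "ay": .., "az": .., "claw": ..}, ...]. A call has 1 to 20 rows; each row is the pose to reach, as a shift and turn from the pose commanded when the call began, along the tool's axes at that moment; what a row does not reach only later rows make up. A row lasts 1/8 s, in which the tool goes at most 62.5 mm and 10.7 degrees, less where a joint would pass 70% of its speed; a pose out of reach is approached as far as the arm can. A call with a gripper value outside its range is refused whole. The fingers move at their own pace and stop on an object; FORCE is the grip in N (left out, the last holds). Time passes only in rows, so rows that repeat a pose let the fingers close. It gives the time, the measured TCP pose, the force and the opening at its end, in the units of the state.
- manip.sense(): the state, without advancing time (a new reading comes with each control period).
- get_image(name): name is "scene" or "top" or "wrist"; returns (picture, depth): 420x560x3 uint8, blue, green, red; 420x560 float32, mm along the optical axis (not along the pixel's ray), 0 where there is no reading.
- calibration(name): a dict with "vertical_fov" (degrees; the focal length in pixels is half the picture's height over the tangent of half this angle, whatever the lens; pixels are square), "cx", "cy" (the principal point, pixels), "rvec" (rotation vector, rad) and "tvec" (3), from world to camera coordinates, as OpenCV has them. Camera axes: x right, y down, z forward; pixel columns grow to the right and rows downward; lengths in mm; the calibration is good to about 2 mm. The wrist camera is an equidistant fisheye: a pixel r from the principal point sees the ray r / f radians off the axis. A picture is of the moment at which its call begins: read the wrist's pose just before it. calibration takes no time and is no camera call; for the wrist camera it gives the pose at the moment of the call.
- job.hand_in(): hands the job in, once; it reports no verdict.
The state is a dict: "clock": time; "joints": joint angles; "joint_vel": joint speeds; "effort": joint torques, N m; "ee_pos": TCP position; "tcp_rot": TCP orientation; "force": force on the tool from outside, world axes, zero at the start; "ft_torque": the same for the moment, N m; "gripper_width": finger opening in mm.
Only numpy, scipy, OpenCV 4.12 (cv2) and the standard library are available. Lean on these libraries where they do the work, as an engineer would, in place of code of your own. Each camera call takes 0.05 s, during which the arm holds its last target.

## Working session

There is one attempt and no reset: what is moved stays moved. The work goes in short steps, Python scripts to look and compute and a shell command to move; the robot and the scene stay as the last step left them, time stands still between calls to the robot, and variables do not carry over. Pictures are saved under pics/ and viewed, and the job is handed in when it is done.

```bash
ls; mkdir -p pics; python3 - <<'E'
from rig import manip,get_image,calibration,job
import cv2
print(manip.sense())
for n in("scene","top","wrist"):
    print(n,calibration(n))
    p,d=get_image(n); cv2.imwrite(f"pics/a_{n}.png",p)
E
```

```text
pics
{'clock': 0.0, 'joints': array([ 6.28875480e+01,  1.79598398e+01,  8.58573621e+01, -9.74953481e-04,
        7.62589824e+01, -1.27986096e+01]), 'joint_vel': array([-0.05016504,  0.05271545,  0.00584155,  0.00557168, -0.03756796,
        0.05934995]), 'effort': array([-6.63091171e-06, -4.12273192e+01, -2.59737754e+01, -2.12477044e-04,
        4.24217025e-03,  1.14489333e-05]), 'ee_pos': array([129.67513708, 508.45270885, 230.70950924]), 'tcp_rot': array([[ 2.47228804e-01,  9.68956949e-01, -5.91267150e-04],
       [ 9.68956257e-01, -2.47229354e-01, -1.19108728e-03],
       [-1.30029090e-03, -2.78440919e-04, -9.99999116e-01]]), 'force': array([0.01047639, 0.31237216, 0.05507697]), 'ft_torque': array([ 0.00923405, -0.02353844,  0.0068308 ]), 'gripper_width': 85.57499713906579}
scene {'vertical_fov': 53.77923765157873, 'cx': 285.4430464789501, 'cy': 207.98585870423105, 'rvec': array([ 0.74172317, -2.60302371,  1.11431951]), 'tvec': array([584.97814718, 148.2462183 , 855.56444479])}
top {'vertical_fov': 55.271505437365924, 'cx': 285.51359408750164, 'cy': 207.41163122039023, 'rvec': array([ 2.10943427, -2.13480203,  0.17785228]), 'tvec': array([198.82693806, 578.41976229, 814.23683633])}
wrist {'vertical_fov': 65.70646984690485, 'cx': 282.5370716447397, 'cy': 208.4587059550852, 'rvec': array([-2.28571912, -1.77679805, -0.26388578]), 'tvec': array([-524.35404876,  -38.7522692 ,  378.18842181])}
```

View pics/a_scene.png

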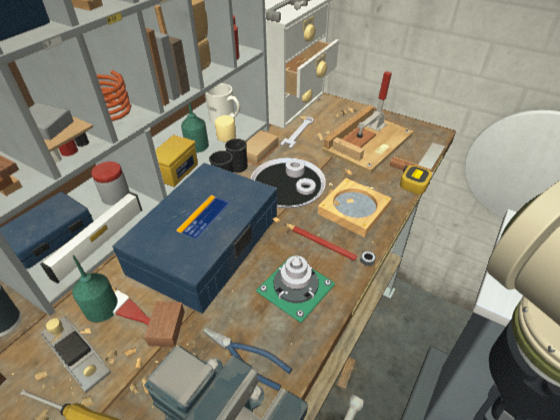

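View pics/a_top.png

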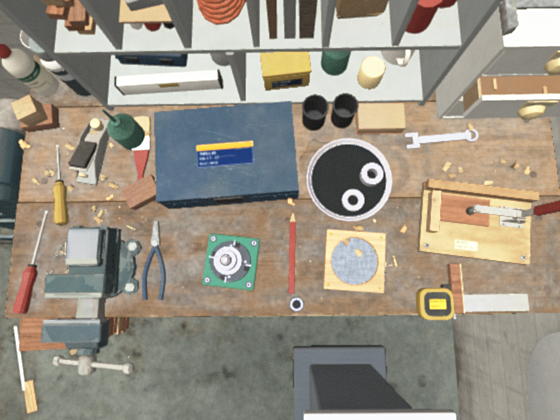

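View pics/a_wrist.png

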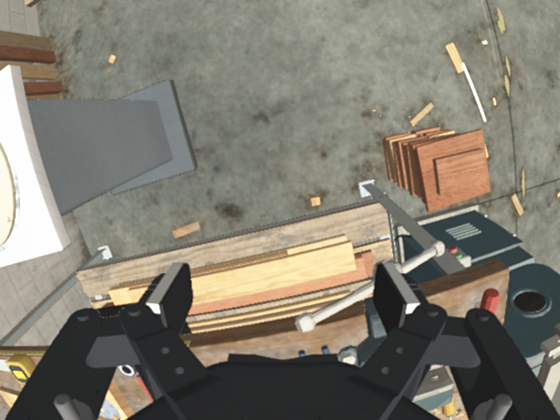

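```bash
cat > h.py <<'E'
import numpy as np,cv2
from rig import manip,get_image,calibration,job
def cam(n):
    c=calibration(n);R=cv2.Rodrigues(c['rvec'])[0];f=210/np.tan(np.radians(c['vertical_fov']/2))
    return R,c['tvec'],f,c['cx'],c['cy']
def ray(n,uv,z,C=None):
    R,t,f,cx,cy=C or cam(n); uv=np.atleast_2d(np.asarray(uv,float))
    x=(uv[:,0]-cx)/f;y=(uv[:,1]-cy)/f
    if n=='wrist':
        r=np.hypot(x,y);s=np.where(r>1e-9,np.sin(r)/np.maximum(r,1e-9),1);d=np.c_[x*s,y*s,np.cos(r)]
    else: d=np.c_[x,y,np.ones_like(x)]
    o=-R.T@t; d=d@R
    return o+d*((z-o[2])/d[:,2])[:,None]
def proj(n,P,C=None):
    R,t,f,cx,cy=C or cam(n); p=np.atleast_2d(P)@R.T+t
    if n=='wrist':
        h=np.hypot(p[:,0],p[:,1]);th=np.arctan2(h,p[:,2]);k=th/np.maximum(h,1e-9)
        return np.c_[cx+f*k*p[:,0],cy+f*k*p[:,1]]
    return np.c_[cx+f*p[:,0]/p[:,2],cy+f*p[:,1]/p[:,2]]
def circ(P):
    A=np.c_[2*P[:,:2],np.ones(len(P))];b=(P[:,:2]**2).sum(1);s=np.linalg.lstsq(A,b,rcond=None)[0]
    return s[:2],np.sqrt(s[2]+s[:2]@s[:2])
E
python3 - <<'E'
from h import *
for n in('top','scene'):
    print(n,proj(n,[[0,0,0],[129,508,230],[300,0,0],[300,300,0]]).round(0).tolist())
print('base pts',ray('top',[[230,262],[225,259],[348,178],[372,173],[353,200],[355,261]],20).round(0).tolist())
for n in('top','scene'):
    p=cv2.imread(f'pics/a_{n}.png');hsv=cv2.cvtColor(p,cv2.COLOR_BGR2HSV)
    m=cv2.inRange(hsv,(65,100,50),(88,255,255)); 
    cs=sorted(cv2.findContours(m,0,2)[0],key=cv2.contourArea)[-3:]
    for c in cs:
        r=cv2.minAreaRect(c); print(n,r,cv2.contourArea(c))
    if n=='top':
        cv2.imwrite('pics/b1.png',cv2.resize(p[215:315,180:400],None,fx=3.6,fy=3.6,interpolation=2))
        cv2.imwrite('pics/b2.png',cv2.resize(p[130:225,295:405],None,fx=5,fy=5,interpolation=2))
    else:
        cv2.imwrite('pics/b3.png',cv2.resize(p[145:325,240:400],None,fx=3.3,fy=3.3,interpolation=2))
E
```

```text
top [[383.0, 492.0], [82.0, 479.0], [376.0, 338.0], [237.0, 340.0]]
scene [[569.0, 280.0], [484.0, 431.0], [426.0, 225.0], [376.0, 321.0]]
base pts [[467.0, 316.0, 20.0], [473.0, 327.0, 20.0], [653.0, 50.0, 20.0], [664.0, -5.0, 20.0], [602.0, 40.0, 20.0], [466.0, 41.0, 20.0]]
top ((31.0, 74.50000762939453), (0.7071067094802856, 2.1213202476501465), 45.0) 1.0
top ((36.25, 68.75), (2.8284268379211426, 2.1213202476501465), 45.0) 1.5
top ((230.51422119140625, 261.3817443847656), (50.67643356323242, 50.75586700439453), 6.842773914337158) 2204.5
scene ((196.01881408691406, 132.48471069335938), (34.44005584716797, 21.828205108642578), 50.90614318847656) 317.0
scene ((89.8382339477539, 287.8970642089844), (69.28543090820312, 36.18620300292969), 59.036251068115234) 892.0
scene ((295.10455322265625, 286.85137939453125), (59.851314544677734, 51.552093505859375), 35.134193420410156) 964.5
```

View pics/b1.png

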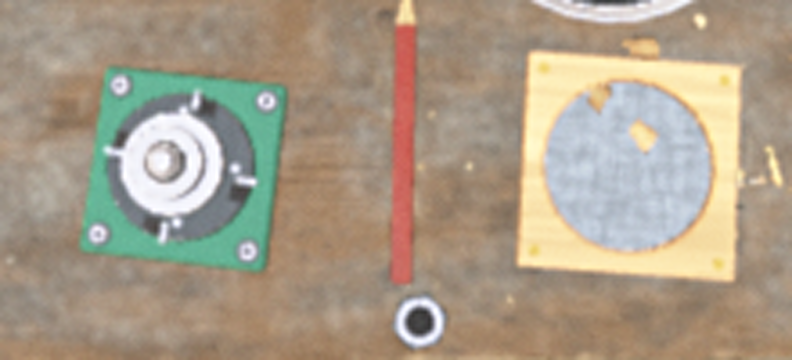

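View pics/b2.png

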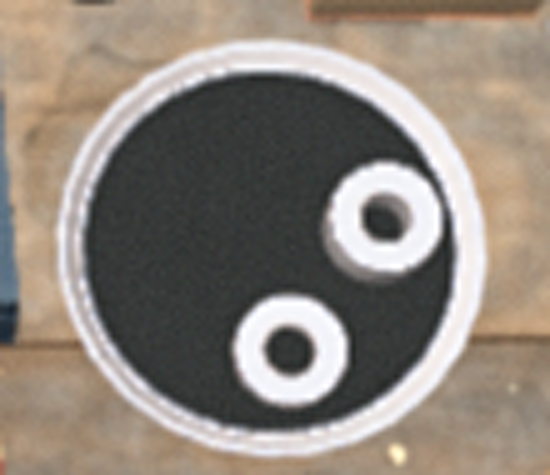

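View pics/b3.png

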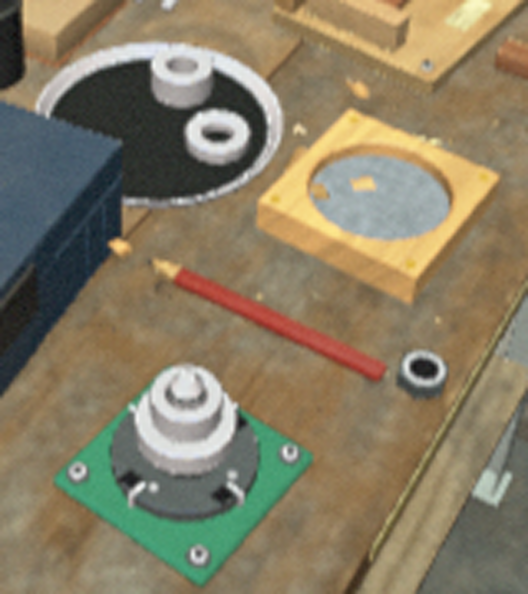

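```bash
python3 - <<'E'
from h import *
p=cv2.imread('pics/a_top.png');hsv=cv2.cvtColor(p,cv2.COLOR_BGR2HSV);C=cam('top')
m=cv2.inRange(hsv,(65,100,50),(88,255,255))
c=max(cv2.findContours(m,0,1)[0],key=cv2.contourArea)
bx=cv2.boxPoints(cv2.minAreaRect(c)); P=ray('top',bx,10); print('base',P.mean(0),np.linalg.norm(np.diff(P,axis=0),axis=1), np.degrees(np.arctan2(*(P[1]-P[0])[1::-1])))
# box
m=cv2.inRange(hsv,(12,50,170),(28,255,255)); m[:, :318]=0;m[:,394:]=0;m[:222]=0;m[300:]=0
m=cv2.morphologyEx(m,cv2.MORPH_OPEN,np.ones((3,3)))
c=max(cv2.findContours(m,0,1)[0],key=cv2.contourArea)
bx=cv2.boxPoints(cv2.minAreaRect(c)); P=ray('top',bx,26); print('box',P.mean(0),np.linalg.norm(np.diff(P,axis=0),axis=1),np.degrees(np.arctan2(*(P[1]-P[0])[1::-1])))
# dish floor black
v=hsv[...,2]; m=((v<85)).astype(np.uint8)*255; m[:135]=0;m[222:]=0;m[:,:300]=0;m[:,:][:,398:]=0
c=max(cv2.findContours(m,0,1)[0],key=cv2.contourArea)
h=cv2.convexHull(c)[:,0]; print('dishfloor',circ(ray('top',h,4)))
# rings bright inside
from itertools import product
m=((v>170)).astype(np.uint8)*255; msk=np.zeros_like(m);cv2.circle(msk,(348,179),35,255,-1);m&=msk
for c in cv2.findContours(m,0,1)[0]:
    if cv2.contourArea(c)>80:
        for z in(17,30): print('ring',z,circ(ray('top',c[:,0],z)))
# both top & scene depth
for n in('top','scene'):
    _,d=get_image(n); np.save(f'pics/d_{n}.npy',d)
d=np.load('pics/d_top.npy')
R,t,f,cx,cy=C
vv,uu=np.mgrid[:420,:560]; X=np.stack([(uu-cx)/f*d,(vv-cy)/f*d,d],-1)
W=(X-t)@R
def s(u,v):print((u,v),W[v,u].round(0))
for u,v in[(225,120),(200,180),(290,180),(290,120),(296,195),(158,190),(293,110),(340,178),(371,168),(353,208),(352,191),(315,105),(345,100),(380,118),(440,138),(290,90),(320,90),(380,93),(290,50),(340,46),(430,47),(355,262),(340,230),(300,305)]: s(u,v)
E
```

```text
base [468.94352697 315.97484528  10.        ] [111.90820425 114.41412892 111.37380821] -5.500190531343897
box [471.13441224  41.79015537  26.        ] [143.4777877  137.16819536 143.11776782] -4.401311168345484
dishfloor (array([653.87828572,  46.45326568]), np.float64(84.10789677540049))
ring 17 (array([603.54124421,  40.66528706]), np.float64(24.139257575159476))
ring 30 (array([600.94843367,  42.73662119]), np.float64(23.786576384969308))
ring 17 (array([664.44028807,  -5.13461391]), np.float64(24.313207405927923))
ring 30 (array([660.95772575,  -2.39413064]), np.float64(23.957984760868133))
(225, 120) [767. 320.  91.]
(200, 180) [634. 370.  94.]
(290, 180) [631. 181.  95.]
(290, 120) [765. 180.  92.]
(296, 195) [610. 169.  42.]
(158, 190) [614. 457.  94.]
(293, 110) [830. 172.  -4.]
(340, 178) [657.  66.   5.]
(371, 168) [674.  -2.  26.]
(353, 208) [584.  40.  15.]
(352, 191) [624.  41.  14.]
(315, 105) [825. 121.  33.]
(345, 100) [829.  54.  48.]
(380, 118) [790. -27.  34.]
(440, 138) [ 750. -171.    6.]
(290, 90) [864. 179.  32.]
(320, 90) [861. 109.  35.]
(380, 93) [852. -31.  33.]
(290, 50) [836. 179. 242.]
(340, 46) [838.  89. 249.]
(430, 47) [838. -75. 242.]
(355, 262) [464.  40.  10.]
(340, 230) [537.  69.   0.]
(300, 305) [372. 163.  11.]
```

```bash
python3 - <<'E'
from h import *
print(ray('top',[[225.3,259.4]],94),ray('scene',[[296.2,258]],94))
g=[[440,316,94],[468,316,94]]
C=cam('wrist');print('cam pos',-C[0].T@C[1],'axis',C[0][2]); s=manip.sense(); print(s['ee_pos'],s['clock'])
p=cv2.imread('pics/a_scene.png');print(ray('scene',cv2.boxPoints(cv2.minAreaRect(max(cv2.findContours(cv2.inRange(cv2.cvtColor(p,cv2.COLOR_BGR2HSV)[:, :],(65,100,50),(88,255,255))*(np.arange(560)>240).astype(np.uint8),0,1)[0],key=cv2.contourArea))),10).mean(0))
c=p[248:275,280:312];cv2.imwrite('pics/c1.png',cv2.resize(c,None,fx=16,fy=16,interpolation=0))
p=cv2.imread('pics/a_top.png');c=p[245:275,210:245];cv2.imwrite('pics/c2.png',cv2.resize(c,None,fx=16,fy=16,interpolation=0))
E
```

```text
[[468.44425568 314.00380542  94.        ]] [[469.63593584 314.70287937  94.        ]]
cam pos [ 58.42038414 526.73285251 372.60424134] axis [ 0.2830568  -0.07276594 -0.95633884]
[129.73834282 508.59606258 231.03853066] 0.25
[469.79740669 316.46092942  10.        ]
```

View pics/c1.png

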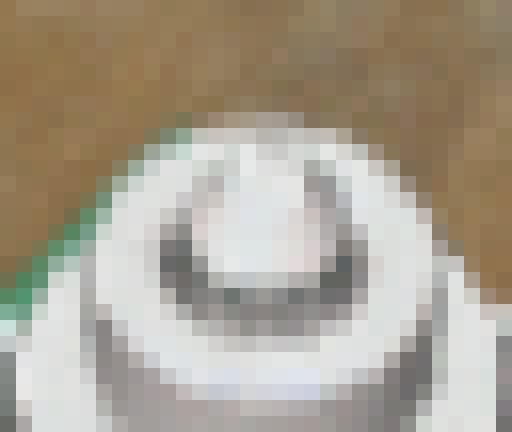

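View pics/c2.png

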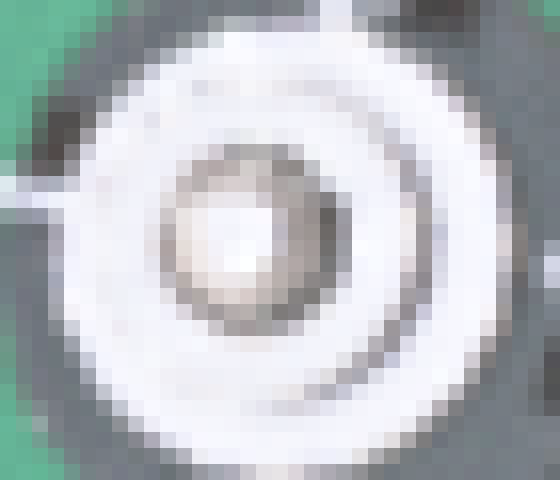

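```bash
python3 -m crank '[{"tx":-0.02,"ty":0.06,"tz":-0.02,"az":-0.6},{"tx":-0.04,"ty":0.12,"tz":-0.02,"az":-1.2},{"tx":-0.06,"ty":0.18,"tz":-0.02,"az":-1.8},{"tx":-0.08,"ty":0.24,"tz":-0.02,"az":-1.8},{"tx":-0.1,"ty":0.3,"tz":-0.02,"az":-1.8},{"tx":-0.11,"ty":0.353,"tz":-0.02,"az":-1.8},{"tx":-0.11,"ty":0.353,"tz":-0.02,"az":-1.8},{"tx":-0.11,"ty":0.353,"tz":-0.02,"az":-1.8},{"tx":-0.11,"ty":0.353,"tz":-0.02,"az":-1.8}]' 40; python3 - <<'E'
from h import *
s=manip.sense();print(s['ee_pos'],s['tcp_rot'],s['joints'])
np.set_printoptions(suppress=True)
C=cam('wrist');p,d=get_image('wrist');cv2.imwrite('pics/d1.png',p)
import pickle;pickle.dump((C,p,d),open('d1.pkl','wb'))
print(proj('wrist',[[469,315,94],[469,315,80],[469,315,0]],C))
E
```

```text
[129.73834282 508.59606258 231.03853066] [[ 2.47173562e-01  9.68971184e-01 -2.72571001e-04]
 [ 9.68971046e-01 -2.47173677e-01 -5.34309262e-04]
 [-5.85102655e-04 -1.32046284e-04 -9.99999820e-01]] [ 6.28881162e+01  1.79420176e+01  8.58315169e+01 -5.19100022e-05
  7.62608326e+01 -1.28015458e+01]
[[213.95814225 439.41721114]
 [215.25910369 432.40009746]
 [222.16077003 395.90254716]]schema error: expected keys tx, ty, tz, ax, ay, az, claw
```

View pics/d1.png

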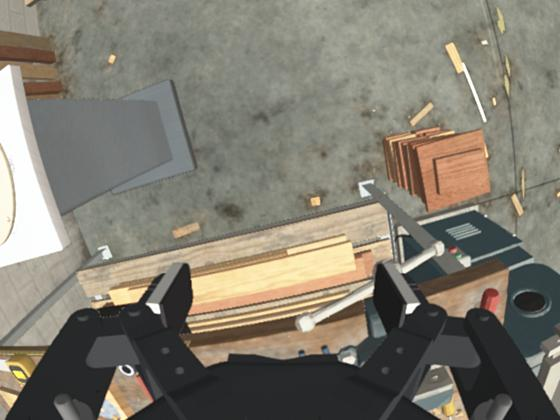

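```bash
python3 -m crank '[{"tx":-0.02,"ty":0.06,"tz":-0.02,"ax":0,"ay":0,"az":-0.6,"claw":0},{"tx":-0.04,"ty":0.12,"tz":-0.02,"ax":0,"ay":0,"az":-1.2,"claw":0},{"tx":-0.06,"ty":0.18,"tz":-0.02,"ax":0,"ay":0,"az":-1.79,"claw":0},{"tx":-0.08,"ty":0.24,"tz":-0.02,"ax":0,"ay":0,"az":-1.79,"claw":0},{"tx":-0.1,"ty":0.3,"tz":-0.02,"ax":0,"ay":0,"az":-1.79,"claw":0},{"tx":-0.11,"ty":0.353,"tz":-0.02,"ax":0,"ay":0,"az":-1.79,"claw":0},{"tx":-0.11,"ty":0.353,"tz":-0.02,"ax":0,"ay":0,"az":-1.79,"claw":0},{"tx":-0.11,"ty":0.353,"tz":-0.02,"ax":0,"ay":0,"az":-1.79,"claw":0},{"tx":-0.11,"ty":0.353,"tz":-0.02,"ax":0,"ay":0,"az":-1.79,"claw":0}]' 40; python3 - <<'E'
from h import *
np.set_printoptions(suppress=True)
s=manip.sense();print(s['ee_pos'],s['tcp_rot'],s['joints'])
C=cam('wrist');p,d=get_image('wrist');cv2.imwrite('pics/d1.png',p)
import pickle;pickle.dump((C,p,d),open('d1.pkl','wb'))
print(proj('wrist',[[469,315,94],[469,315,80],[469,315,0]],C))
E
```

```text
clock: 1.42
ee_pos: [443.6, 315.6, 251.5]
tcp_rot: [[-0.002, 1.0, 0.0], [1.0, 0.002, 0.0], [0.0, 0.0, -1.0]]
force: [0.6, 0.3, 0.8]
gripper_width: 85.4
[443.6428823  315.64350996 251.5189523 ] [[-0.00183014  0.99999832  0.0000849 ]
 [ 0.99999831  0.00183013  0.00017801]
 [ 0.00017785  0.00008523 -0.99999998]] [ 23.0940556   19.61101995  80.46183847   0.00759089  79.91866642
 -67.01213176]
[[282.20590252 215.9530053 ]
 [282.21906519 211.59397375]
 [282.27800176 192.22422724]]
```

View pics/d1.png

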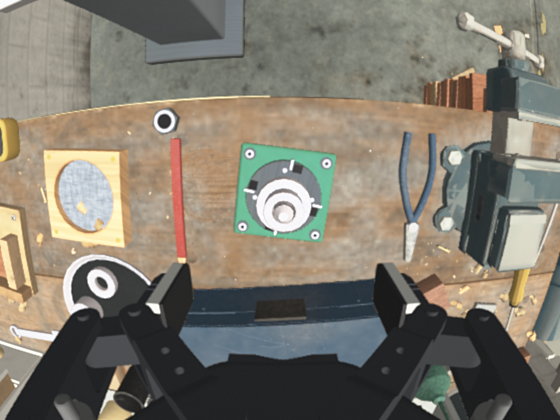

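```bash
python3 - <<'E'
from h import *
import pickle
np.set_printoptions(suppress=True,precision=1)
C,p,d=pickle.load(open('d1.pkl','rb'));hsv=cv2.cvtColor(p,cv2.COLOR_BGR2HSV)
m=cv2.inRange(hsv,(65,80,50),(88,255,255));m[:130]=0;m[250:]=0;m[:,:225]=0;m[:,345:]=0
c=max(cv2.findContours(m,0,1)[0],key=cv2.contourArea)
P=ray('wrist',c[:,0],10,C); q=cv2.boxPoints(cv2.minAreaRect(P[:,:2].astype(np.float32)));print('base',q.mean(0),cv2.minAreaRect(P[:,:2].astype(np.float32)))
cv2.imwrite('pics/e1.png',cv2.resize(p[135:245,225:345],None,fx=5,fy=5,interpolation=2))
m=cv2.inRange(hsv,(12,40,150),(30,255,255));m[:148]=0;m[250:]=0;m[:,:40]=0;m[:,134:]=0
m=cv2.morphologyEx(m,cv2.MORPH_OPEN,np.ones((3,3)))
c=max(cv2.findContours(m,0,1)[0],key=cv2.contourArea)
P=ray('wrist',c[:,0],26,C);print('box',cv2.minAreaRect(P[:,:2].astype(np.float32)))
E
```

```text
base [468.6 316. ] ((468.61663818359375, 316.0423889160156), (112.66606903076172, 112.97036743164062), 82.94876861572266)
box ((477.23345947265625, 37.23835754394531), (183.0552520751953, 155.5), 86.07311248779297)
```

View pics/e1.png

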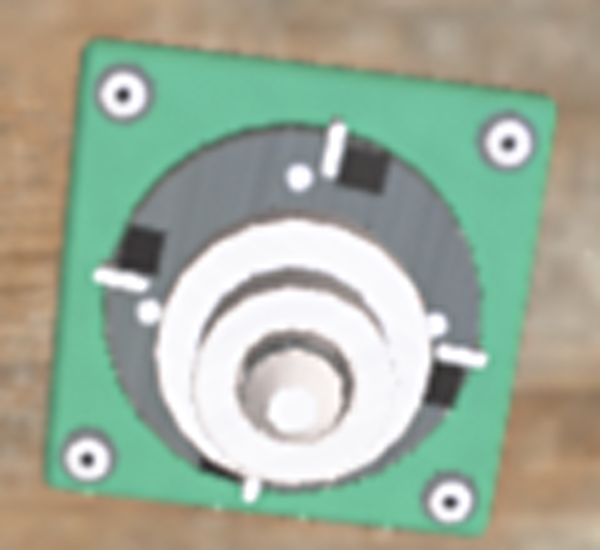

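```bash
python3 - <<'E'
from h import *
print(manip.sense()['ee_pos'],manip.sense()['joint_vel'].max(), manip.sense()['force'])
np.set_printoptions(suppress=True,precision=1)
print(ray('wrist',[[283.2,216.6]],94))
E
```

```text
[443.70244539 315.60669508 251.56311692] 0.1758162539702441 [-0.52049361  0.09666386  0.08339649]
[[469.8 316.   94. ]]
```

```bash
python3 -m crank '[{"tx":0,"ty":0.0255,"tz":0.05,"ax":0,"ay":0,"az":0,"claw":0.2},{"tx":0,"ty":0.0255,"tz":0.1,"ax":0,"ay":0,"az":0,"claw":0.2},{"tx":0,"ty":0.0255,"tz":0.14,"ax":0,"ay":0,"az":0,"claw":0.2},{"tx":0,"ty":0.0255,"tz":0.16,"ax":0,"ay":0,"az":0,"claw":0.2},{"tx":0,"ty":0.0255,"tz":0.18,"ax":0,"ay":0,"az":0,"claw":0.2},{"tx":0,"ty":0.0255,"tz":0.19,"ax":0,"ay":0,"az":0,"claw":0.2},{"tx":0,"ty":0.0255,"tz":0.19,"ax":0,"ay":0,"az":0,"claw":0.2},{"tx":0,"ty":0.0255,"tz":0.19,"ax":0,"ay":0,"az":0,"claw":0.2}]'
python3 - <<'E'
from h import *
p,d=get_image('wrist');cv2.imwrite('pics/f1.png',p)
E
```

```text
clock: 2.48
ee_pos: [470.5, 315.2, 62.2]
tcp_rot: [[-0.0, 1.0, 0.001], [1.0, 0.0, 0.001], [0.001, 0.001, -1.0]]
force: [0.4, -0.3, -0.8]
gripper_width: 68.6
```

View pics/f1.png

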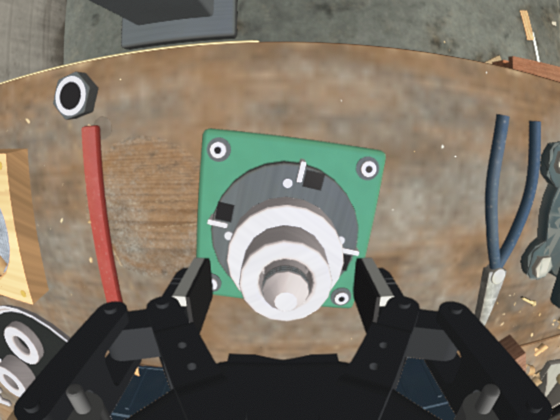

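```bash
python3 -m crank '[{"tx":0,"ty":0,"tz":0.001,"ax":0,"ay":0,"az":0,"claw":0.4},{"tx":0,"ty":0,"tz":0.001,"ax":0,"ay":0,"az":0,"claw":0.5},{"tx":0,"ty":0,"tz":0.001,"ax":0,"ay":0,"az":0,"claw":1},{"tx":0,"ty":0,"tz":0.001,"ax":0,"ay":0,"az":0,"claw":1},{"tx":0,"ty":0,"tz":0.001,"ax":0,"ay":0,"az":0,"claw":1},{"tx":0,"ty":0,"tz":0.001,"ax":0,"ay":0,"az":0,"claw":1}]' 40
python3 - <<'E'
from h import *
p,d=get_image('wrist');cv2.imwrite('pics/f2.png',p)
E
```

```text
clock: 3.28
ee_pos: [470.4, 315.3, 60.9]
tcp_rot: [[-0.0, 1.0, 0.001], [1.0, 0.0, 0.001], [0.001, 0.001, -1.0]]
force: [-1.5, 2.4, 5.6]
gripper_width: 37.9
```

View pics/f2.png

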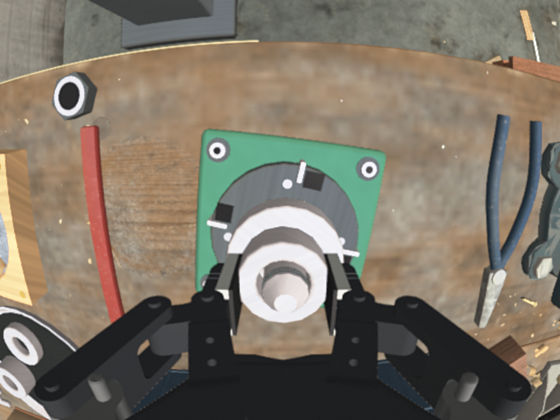

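```bash
python3 -m crank '[{"tx":0,"ty":0,"tz":-0.01,"ax":0,"ay":0,"az":0,"claw":1},{"tx":0,"ty":0,"tz":-0.02,"ax":0,"ay":0,"az":0,"claw":1},{"tx":0,"ty":0,"tz":-0.03,"ax":0,"ay":0,"az":0,"claw":1},{"tx":0,"ty":0,"tz":-0.05,"ax":0,"ay":0,"az":0,"claw":1},{"tx":0,"ty":0,"tz":-0.05,"ax":0,"ay":0,"az":0,"claw":1}]'
python3 - <<'E'
from h import *
p,d=get_image('wrist');cv2.imwrite('pics/f3.png',p)
p,d=get_image('scene');cv2.imwrite('pics/f4.png',cv2.resize(p[170:330,210:390],None,fx=3.6,fy=3.6))
E
```

```text
clock: 3.95
ee_pos: [470.6, 314.8, 111.1]
tcp_rot: [[-0.0, 1.0, 0.002], [1.0, 0.0, 0.0], [0.0, 0.002, -1.0]]
force: [-0.6, -0.2, -1.3]
gripper_width: 37.9
```

View pics/f3.png

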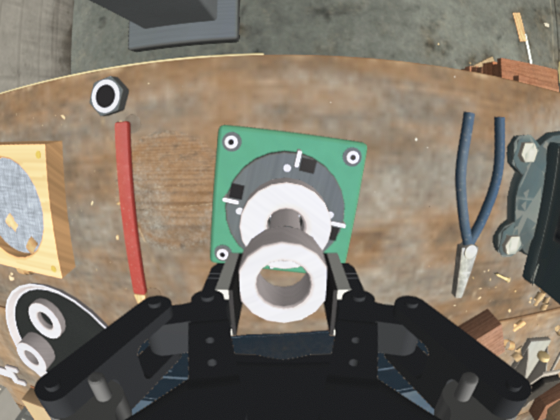

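View pics/f4.png

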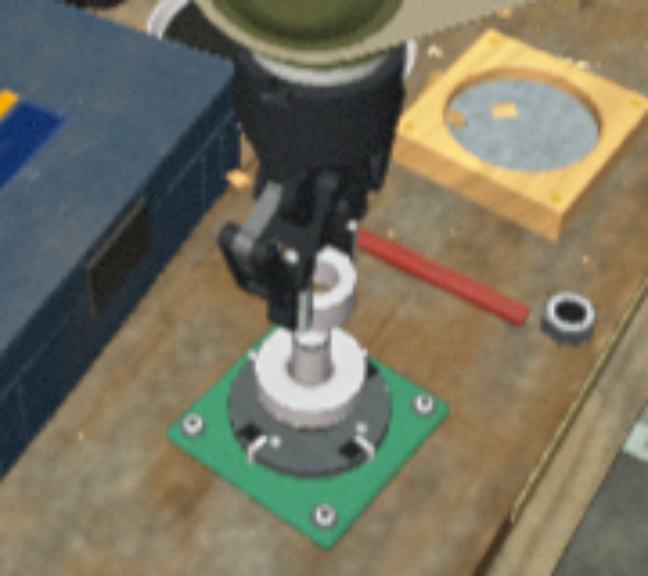

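```bash
python3 -m crank '[{"tx":-0.02,"ty":0.015,"tz":-0.03,"ax":0,"ay":0,"az":0,"claw":1},{"tx":-0.06,"ty":0.046,"tz":-0.03,"ax":0,"ay":0,"az":0,"claw":1},{"tx":-0.1,"ty":0.077,"tz":-0.03,"ax":0,"ay":0,"az":0,"claw":1},{"tx":-0.14,"ty":0.108,"tz":-0.03,"ax":0,"ay":0,"az":0,"claw":1},{"tx":-0.18,"ty":0.138,"tz":-0.03,"ax":0,"ay":0,"az":0,"claw":1},{"tx":-0.22,"ty":0.169,"tz":-0.03,"ax":0,"ay":0,"az":0,"claw":1},{"tx":-0.228,"ty":0.1745,"tz":-0.02,"ax":0,"ay":0,"az":0,"claw":1},{"tx":-0.228,"ty":0.1745,"tz":-0.01,"ax":0,"ay":0,"az":0,"claw":1},{"tx":-0.228,"ty":0.1745,"tz":0.0,"ax":0,"ay":0,"az":0,"claw":1},{"tx":-0.228,"ty":0.1745,"tz":0.0,"ax":0,"ay":0,"az":0,"claw":1}]'
python3 - <<'E'
from h import *
C=cam('wrist');p,d=get_image('wrist');cv2.imwrite('pics/g1.png',p)
import pickle;pickle.dump((C,p,d),open('g1.pkl','wb'))
E
```

```text
clock: 5.3
ee_pos: [643.7, 88.0, 109.2]
tcp_rot: [[-0.002, 1.0, -0.002], [1.0, 0.002, 0.0], [0.0, -0.002, -1.0]]
force: [-0.2, -0.6, -0.9]
gripper_width: 37.7
```

View pics/g1.png

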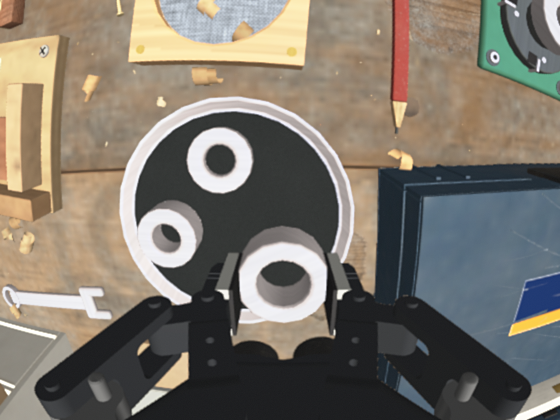

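```bash
python3 - <<'E'
from h import *
import pickle
np.set_printoptions(suppress=True,precision=1)
C,p,d=pickle.load(open('g1.pkl','rb'));v=p.max(2)
m=(v>165).astype(np.uint8)*255
for (x,y),z in(((220,159),17),((167,238),30)):
    k=np.zeros_like(m);cv2.circle(k,(x,y),36,255,-1)
    cc=[c for c in cv2.findContours(m&k,0,1)[0]];c=max(cc,key=cv2.contourArea);e=cv2.fitEllipse(c);print(e)
    print(circ(ray('wrist',c[:,0],z,C)))
# dish floor edge: dark
k=(v<75).astype(np.uint8)*255;k[:105]=0;k[300:]=0;k[:,:130]=0;k[:,365:]=0;k=cv2.morphologyEx(k,cv2.MORPH_OPEN,np.ones((3,3)))
c=max(cv2.findContours(k,0,1)[0],key=cv2.contourArea)[:,0];h=cv2.convexHull(c)[:,0];h=h[(h[:,1]<250)&(h[:,0]>136)];print(h.tolist());print(circ(ray('wrist',h,4,C)))
print(ray('wrist',[[283,284]],128,C))
E
```

```text
((219.3174591064453, 159.8781280517578), (64.1544189453125, 64.6853256225586), 144.54885864257812)
(array([604.5,  40.7]), np.float64(24.173539906721974))
((163.43673706054688, 239.1875762939453), (60.18751907348633, 64.26610565185547), 87.41111755371094)
(array([663.4,  -5.1]), np.float64(26.167638334712887))
[[236, 112], [252, 114], [257, 115], [269, 119], [277, 122], [281, 124], [286, 127], [297, 134], [316, 153], [324, 165], [328, 173], [333, 185], [334, 188], [335, 193], [337, 204], [337, 225], [138, 183], [139, 179], [140, 176], [145, 164], [147, 160], [153, 151], [157, 146], [168, 135], [174, 130], [177, 128], [188, 122], [194, 119], [201, 117], [212, 114], [219, 113], [231, 112]]
(array([654.6,  46.8]), np.float64(85.28808493229481))
[[641.9  87.8 128. ]]
```

```bash
python3 -m crank '[{"tx":-0.001,"ty":0.003,"tz":0.03,"ax":0,"ay":0,"az":0,"claw":1},{"tx":-0.001,"ty":0.003,"tz":0.06,"ax":0,"ay":0,"az":0,"claw":1},{"tx":-0.001,"ty":0.003,"tz":0.08,"ax":0,"ay":0,"az":0,"claw":1},{"tx":-0.001,"ty":0.003,"tz":0.09,"ax":0,"ay":0,"az":0,"claw":1},{"tx":-0.001,"ty":0.003,"tz":0.095,"ax":0,"ay":0,"az":0,"claw":1},{"tx":-0.001,"ty":0.003,"tz":0.099,"ax":0,"ay":0,"az":0,"claw":1},{"tx":-0.001,"ty":0.003,"tz":0.101,"ax":0,"ay":0,"az":0,"claw":1},{"tx":-0.001,"ty":0.003,"tz":0.101,"ax":0,"ay":0,"az":0,"claw":1}]'
```

```text
clock: 6.35
ee_pos: [647.8, 85.9, 9.5]
tcp_rot: [[-0.0, 1.0, 0.0], [1.0, 0.0, -0.0], [-0.0, 0.0, -1.0]]
force: [-0.2, 0.2, -1.8]
gripper_width: 38.0
```

```bash
python3 -m crank '[{"tx":0,"ty":0,"tz":0.001,"ax":0,"ay":0,"az":0,"claw":1},{"tx":0,"ty":0,"tz":0.0015,"ax":0,"ay":0,"az":0,"claw":1},{"tx":0,"ty":0,"tz":0.002,"ax":0,"ay":0,"az":0,"claw":1},{"tx":0,"ty":0,"tz":0.002,"ax":0,"ay":0,"az":0,"claw":1}]'
```

```text
clock: 6.85
ee_pos: [647.6, 85.9, 7.3]
tcp_rot: [[-0.0, 1.0, -0.0], [1.0, 0.0, 0.0], [0.0, -0.0, -1.0]]
force: [1.1, -0.3, -1.1]
gripper_width: 37.6
```

```bash
python3 -m crank '[{"tx":0,"ty":0,"tz":0,"ax":0,"ay":0,"az":0,"claw":0.5},{"tx":0,"ty":0,"tz":0,"ax":0,"ay":0,"az":0,"claw":0.38},{"tx":0,"ty":0,"tz":0,"ax":0,"ay":0,"az":0,"claw":0.38},{"tx":0,"ty":0,"tz":-0.02,"ax":0,"ay":0,"az":0,"claw":0.38},{"tx":0,"ty":0,"tz":-0.06,"ax":0,"ay":0,"az":0,"claw":0.3},{"tx":0,"ty":0,"tz":-0.11,"ax":0,"ay":0,"az":0,"claw":0.2},{"tx":0,"ty":0,"tz":-0.14,"ax":0,"ay":0,"az":0,"claw":0.2}]'
python3 - <<'E'
from h import *
C=cam('wrist');p,d=get_image('wrist');cv2.imwrite('pics/g2.png',p)
import pickle;pickle.dump((C,p,d),open('g2.pkl','wb'))
E
```

```text
clock: 7.72
ee_pos: [648.4, 85.9, 151.8]
tcp_rot: [[-0.0, 1.0, 0.005], [1.0, 0.0, -0.0], [-0.0, 0.005, -1.0]]
force: [0.4, -0.2, -0.8]
gripper_width: 68.3
```

View pics/g2.png

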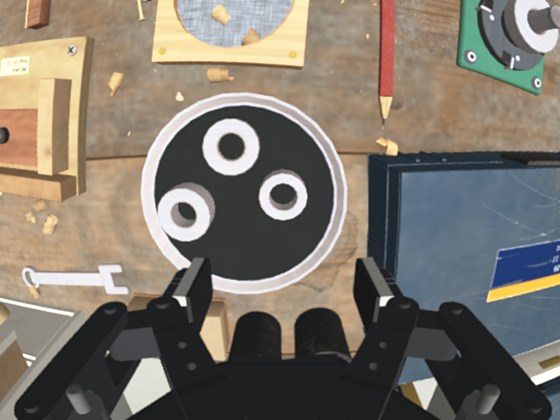

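```bash
python3 -m crank '[{"tx":0.04,"ty":-0.031,"tz":0,"ax":0,"ay":0,"az":0,"claw":0.1},{"tx":0.08,"ty":-0.062,"tz":0,"ax":0,"ay":0,"az":0,"claw":0.1},{"tx":0.12,"ty":-0.093,"tz":0,"ax":0,"ay":0,"az":0,"claw":0.1},{"tx":0.16,"ty":-0.124,"tz":0,"ax":0,"ay":0,"az":0,"claw":0.1},{"tx":0.2,"ty":-0.155,"tz":0,"ax":0,"ay":0,"az":0,"claw":0.1},{"tx":0.23,"ty":-0.178,"tz":0,"ax":0,"ay":0,"az":0,"claw":0.1},{"tx":0.23,"ty":-0.178,"tz":0.03,"ax":0,"ay":0,"az":0,"claw":0.1},{"tx":0.23,"ty":-0.178,"tz":0.06,"ax":0,"ay":0,"az":0,"claw":0.1},{"tx":0.23,"ty":-0.178,"tz":0.06,"ax":0,"ay":0,"az":0,"claw":0.1}]'
python3 - <<'E'
from h import *
print(manip.sense()['ee_pos'])
C=cam('wrist');p,d=get_image('wrist');cv2.imwrite('pics/h1.png',p)
import pickle;pickle.dump((C,p,d),open('h1.pkl','wb'))
C2,p,d=pickle.load(open('g2.pkl','rb'))
print('narrow',ray('wrist',[[283.5,194.5]],26,C2))
print(proj('wrist',[[469,315.5,94]],C))
E
```

```text
clock: 8.9
ee_pos: [468.8, 315.6, 86.7]
tcp_rot: [[-0.0, 1.0, -0.003], [1.0, 0.0, -0.001], [-0.001, -0.003, -1.0]]
force: [-0.1, 0.0, 1.2]
gripper_width: 77.0
[468.84183151 315.59844403  86.72010774]
narrow [[644.66261668  86.30140483  26.        ]]
[[283.10258331 275.42210327]]
```

View pics/h1.png

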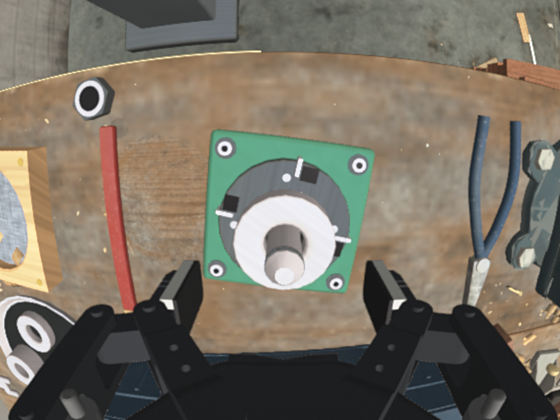

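```bash
python3 -m crank '[{"tx":0,"ty":0,"tz":0.02,"ax":0,"ay":0,"az":0,"claw":0.1},{"tx":0,"ty":0,"tz":0.035,"ax":0,"ay":0,"az":0,"claw":0.1},{"tx":0,"ty":0,"tz":0.0445,"ax":0,"ay":0,"az":0,"claw":0.1},{"tx":0,"ty":0,"tz":0.0445,"ax":0,"ay":0,"az":0,"claw":0.1},{"tx":0,"ty":0,"tz":0.0445,"ax":0,"ay":0,"az":0,"claw":0.2},{"tx":0,"ty":0,"tz":0.0445,"ax":0,"ay":0,"az":0,"claw":0.3},{"tx":0,"ty":0,"tz":0.0445,"ax":0,"ay":0,"az":0,"claw":1},{"tx":0,"ty":0,"tz":0.0445,"ax":0,"ay":0,"az":0,"claw":1},{"tx":0,"ty":0,"tz":0.0445,"ax":0,"ay":0,"az":0,"claw":1}]' 50
```

```text
clock: 10.07
ee_pos: [470.0, 316.2, 44.1]
tcp_rot: [[-0.0, 1.0, 0.001], [1.0, 0.0, 0.001], [0.001, 0.001, -1.0]]
force: [-3.7, -0.8, 8.1]
gripper_width: 55.8
```

```bash
python3 -m crank '[{"tx":0,"ty":0,"tz":-0.01,"ax":0,"ay":0,"az":0,"claw":1},{"tx":0,"ty":0,"tz":-0.02,"ax":0,"ay":0,"az":0,"claw":1},{"tx":0,"ty":0,"tz":-0.04,"ax":0,"ay":0,"az":0,"claw":1},{"tx":0,"ty":0,"tz":-0.065,"ax":0,"ay":0,"az":0,"claw":1},{"tx":0,"ty":0,"tz":-0.09,"ax":0,"ay":0,"az":0,"claw":1},{"tx":0,"ty":0,"tz":-0.09,"ax":0,"ay":0,"az":0,"claw":1}]'
python3 - <<'E'
from h import *
C=cam('wrist');p,d=get_image('wrist');cv2.imwrite('pics/h2.png',p)
E
```

```text
clock: 10.82
ee_pos: [470.4, 316.2, 134.6]
tcp_rot: [[-0.0, 1.0, 0.004], [1.0, 0.0, 0.001], [0.001, 0.004, -1.0]]
force: [1.2, -0.0, -3.2]
gripper_width: 55.2
```

View pics/h2.png

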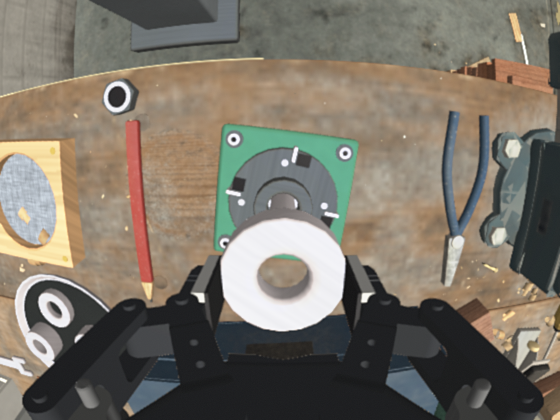

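```bash
python3 -m crank '[{"tx":-0.04,"ty":0.036,"tz":0,"ax":0,"ay":0,"az":0,"claw":1},{"tx":-0.08,"ty":0.071,"tz":0,"ax":0,"ay":0,"az":0,"claw":1},{"tx":-0.12,"ty":0.107,"tz":0,"ax":0,"ay":0,"az":0,"claw":1},{"tx":-0.16,"ty":0.142,"tz":0,"ax":0,"ay":0,"az":0,"claw":1},{"tx":-0.2,"ty":0.178,"tz":0,"ax":0,"ay":0,"az":0,"claw":1},{"tx":-0.24,"ty":0.213,"tz":0,"ax":0,"ay":0,"az":0,"claw":1},{"tx":-0.261,"ty":0.232,"tz":0.02,"ax":0,"ay":0,"az":0,"claw":1},{"tx":-0.261,"ty":0.232,"tz":0.05,"ax":0,"ay":0,"az":0,"claw":1},{"tx":-0.261,"ty":0.232,"tz":0.07,"ax":0,"ay":0,"az":0,"claw":1},{"tx":-0.261,"ty":0.232,"tz":0.08,"ax":0,"ay":0,"az":0,"claw":1},{"tx":-0.261,"ty":0.232,"tz":0.08,"ax":0,"ay":0,"az":0,"claw":1}]'
python3 - <<'E'
from h import *
print(manip.sense()['ee_pos'])
C=cam('wrist');p,d=get_image('wrist');cv2.imwrite('pics/h3.png',p)
E
```

```text
clock: 12.25
ee_pos: [701.5, 55.3, 52.5]
tcp_rot: [[-0.001, 1.0, -0.001], [1.0, 0.001, 0.0], [0.0, -0.001, -1.0]]
force: [0.0, 0.5, -2.0]
gripper_width: 55.6
[701.47084707  55.26610031  52.50194452]
```

View pics/h3.png

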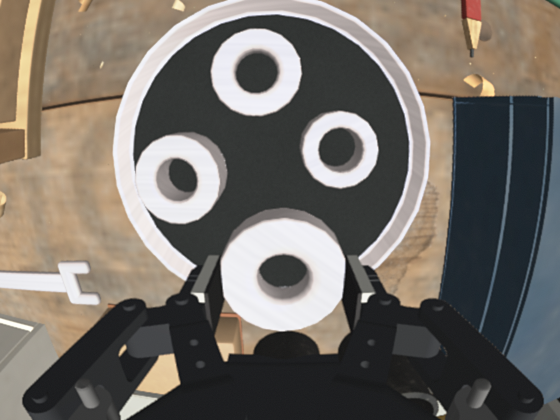

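```bash
python3 -m crank '[{"tx":0,"ty":0,"tz":0.02,"ax":0,"ay":0,"az":0,"claw":1},{"tx":0,"ty":0,"tz":0.032,"ax":0,"ay":0,"az":0,"claw":1},{"tx":0,"ty":0,"tz":0.039,"ax":0,"ay":0,"az":0,"claw":1},{"tx":0,"ty":0,"tz":0.042,"ax":0,"ay":0,"az":0,"claw":1},{"tx":0,"ty":0,"tz":0.0435,"ax":0,"ay":0,"az":0,"claw":1},{"tx":0,"ty":0,"tz":0.0435,"ax":0,"ay":0,"az":0,"claw":1}]'
```

```text
clock: 13.05
ee_pos: [701.9, 54.9, 9.6]
tcp_rot: [[-0.0, 1.0, 0.001], [1.0, 0.0, -0.0], [-0.0, 0.001, -1.0]]
force: [-0.3, -0.2, -1.8]
gripper_width: 55.7
```

```bash
python3 -m crank '[{"tx":0,"ty":0,"tz":0.0008,"ax":0,"ay":0,"az":0,"claw":1},{"tx":0,"ty":0,"tz":0.001,"ax":0,"ay":0,"az":0,"claw":1},{"tx":0,"ty":0,"tz":0.001,"ax":0,"ay":0,"az":0,"claw":0.3},{"tx":0,"ty":0,"tz":0.001,"ax":0,"ay":0,"az":0,"claw":0.2},{"tx":0,"ty":0,"tz":0.001,"ax":0,"ay":0,"az":0,"claw":0.2},{"tx":0,"ty":0,"tz":-0.02,"ax":0,"ay":0,"az":0,"claw":0.2},{"tx":0,"ty":0,"tz":-0.06,"ax":0,"ay":0,"az":0,"claw":0.2},{"tx":0,"ty":0,"tz":-0.11,"ax":0,"ay":0,"az":0,"claw":0.2},{"tx":0,"ty":0,"tz":-0.14,"ax":0,"ay":0,"az":0,"claw":0.2},{"tx":0,"ty":0,"tz":-0.14,"ax":0,"ay":0,"az":0,"claw":0.2}]'
python3 - <<'E'
from h import *
print(manip.sense()['ee_pos'])
C=cam('wrist');p,d=get_image('wrist');cv2.imwrite('pics/h4.png',p)
import pickle;pickle.dump((C,p,d),open('h4.pkl','wb'))
E
```

```text
clock: 14.3
ee_pos: [702.9, 54.9, 153.7]
tcp_rot: [[-0.0, 1.0, 0.007], [1.0, 0.0, -0.001], [-0.001, 0.007, -1.0]]
force: [0.1, -0.2, -0.6]
gripper_width: 68.3
[702.86855455  54.86486594 153.72648529]
```

View pics/h4.png

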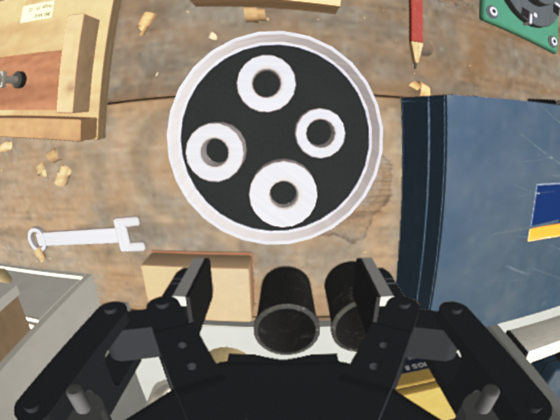

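```bash
python3 -m crank '[{"tx":0.04,"ty":-0.036,"tz":0,"ax":0,"ay":0,"az":0,"claw":0.2},{"tx":0.08,"ty":-0.071,"tz":0,"ax":0,"ay":0,"az":0,"claw":0.2},{"tx":0.12,"ty":-0.107,"tz":0,"ax":0,"ay":0,"az":0,"claw":0.2},{"tx":0.16,"ty":-0.142,"tz":0,"ax":0,"ay":0,"az":0,"claw":0.2},{"tx":0.2,"ty":-0.178,"tz":0,"ax":0,"ay":0,"az":0,"claw":0.2},{"tx":0.24,"ty":-0.213,"tz":0,"ax":0,"ay":0,"az":0,"claw":0.2},{"tx":0.261,"ty":-0.232,"tz":0.02,"ax":0,"ay":0,"az":0,"claw":0.2},{"tx":0.261,"ty":-0.232,"tz":0.06,"ax":0,"ay":0,"az":0,"claw":0.2},{"tx":0.261,"ty":-0.232,"tz":0.09,"ax":0,"ay":0,"az":0,"claw":0.2},{"tx":0.261,"ty":-0.232,"tz":0.09,"ax":0,"ay":0,"az":0,"claw":0.2},{"tx":0.261,"ty":-0.232,"tz":0.09,"ax":0,"ay":0,"az":0,"claw":0.2}]'
python3 - <<'E'
from h import *
print(manip.sense()['ee_pos'])
C=cam('wrist');p,d=get_image('wrist');cv2.imwrite('pics/i1.png',p)
print(proj('wrist',[[470,316,94],[469,315.5,40],[0,0,0]],C))
import pickle
C,p,d=pickle.load(open('h4.pkl','rb'))
for uv,z in(((283.5,192.5),22),((319.5,132.5),26),((216,151),30),((266.5,83),17)): print(ray('wrist',[uv],z,C))
E
```

```text
clock: 15.72
ee_pos: [470.0, 316.0, 60.1]
tcp_rot: [[-0.0, 1.0, 0.001], [1.0, 0.0, 0.0], [0.0, 0.001, -1.0]]
force: [0.4, -0.2, 0.2]
gripper_width: 68.2
[470.02461572 315.95338397  60.12572649]
[[ 283.61592355  307.07903058]
 [ 282.38333563  249.2588887 ]
 [  10.81233798 -168.90374687]]
[[699.13753516  55.21714877  22.        ]]
[[646.73838013  84.82313951  26.        ]]
[[661.32733255  -0.7076288   30.        ]]
[[605.21753051  40.90791706  17.        ]]
```

View pics/i1.png

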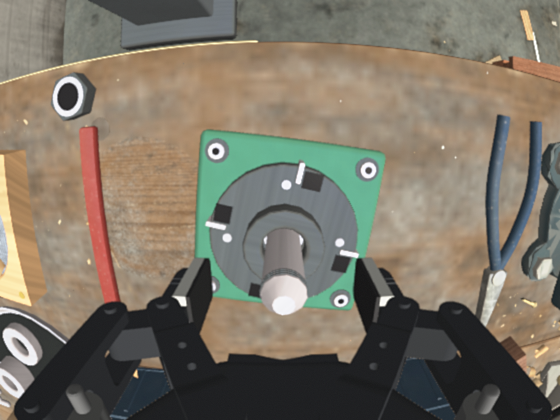

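```bash
python3 -m crank '[{"tx":0,"ty":0,"tz":0.015,"ax":0,"ay":0,"az":0,"claw":0.3},{"tx":0,"ty":0,"tz":0.025,"ax":0,"ay":0,"az":0,"claw":0.35},{"tx":0,"ty":0,"tz":0.03,"ax":0,"ay":0,"az":0,"claw":0.35},{"tx":0,"ty":0,"tz":0.0325,"ax":0,"ay":0,"az":0,"claw":0.35},{"tx":0,"ty":0,"tz":0.0325,"ax":0,"ay":0,"az":0,"claw":0.35},{"tx":0,"ty":0,"tz":0.0325,"ax":0,"ay":0,"az":0,"claw":0.35}]' 60
```

```text
clock: 16.52
ee_pos: [469.8, 315.9, 27.1]
tcp_rot: [[-0.0, 1.0, 0.0], [1.0, 0.0, 0.0], [0.0, 0.0, -1.0]]
force: [-0.3, 0.2, -0.0]
gripper_width: 55.4
```

```bash
python3 -m crank '[{"tx":0,"ty":0,"tz":0,"ax":0,"ay":0,"az":0,"claw":0.45},{"tx":0,"ty":0,"tz":0,"ax":0,"ay":0,"az":0,"claw":1},{"tx":0,"ty":0,"tz":0,"ax":0,"ay":0,"az":0,"claw":1},{"tx":0,"ty":0,"tz":0,"ax":0,"ay":0,"az":0,"claw":1},{"tx":0,"ty":0,"tz":0,"ax":0,"ay":0,"az":0,"claw":1}]' 60; python3 - <<'E'
from h import *
C=cam('wrist');p,d=get_image('wrist');cv2.imwrite('pics/i2.png',p)
E
```

```text
clock: 17.15
ee_pos: [469.8, 316.1, 27.6]
tcp_rot: [[-0.0, 1.0, 0.001], [1.0, 0.0, 0.0], [0.0, 0.001, -1.0]]
force: [-1.1, -1.8, 5.8]
gripper_width: 41.0
```

View pics/i2.png

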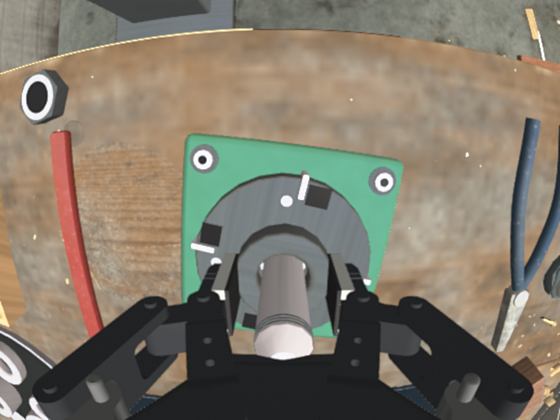

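Gripped on the boss. Lift slowly.

```bash
python3 -m crank '[{"tx":0,"ty":0,"tz":-0.006,"ax":0,"ay":0,"az":0,"claw":1},{"tx":0,"ty":0,"tz":-0.014,"ax":0,"ay":0,"az":0,"claw":1},{"tx":0,"ty":0,"tz":-0.03,"ax":0,"ay":0,"az":0,"claw":1},{"tx":0,"ty":0,"tz":-0.05,"ax":0,"ay":0,"az":0,"claw":1},{"tx":0,"ty":0,"tz":-0.07,"ax":0,"ay":0,"az":0,"claw":1},{"tx":0,"ty":0,"tz":-0.09,"ax":0,"ay":0,"az":0,"claw":1},{"tx":0,"ty":0,"tz":-0.11,"ax":0,"ay":0,"az":0,"claw":1},{"tx":0,"ty":0,"tz":-0.11,"ax":0,"ay":0,"az":0,"claw":1},{"tx":0,"ty":0,"tz":-0.11,"ax":0,"ay":0,"az":0,"claw":1}]' 80; python3 - <<'E'
from h import *
C=cam('wrist');p,d=get_image('wrist');cv2.imwrite('pics/i3.png',p);p,d=get_image('scene');cv2.imwrite('pics/i4.png',cv2.resize(p[130:330,210:400],None,fx=3,fy=3))
E
```

```text
clock: 18.32
ee_pos: [469.3, 315.7, 136.3]
tcp_rot: [[-0.0, 1.0, -0.001], [1.0, 0.0, -0.0], [-0.0, -0.001, -1.0]]
force: [-0.9, 0.6, -2.8]
gripper_width: 40.1
```

View pics/i3.png

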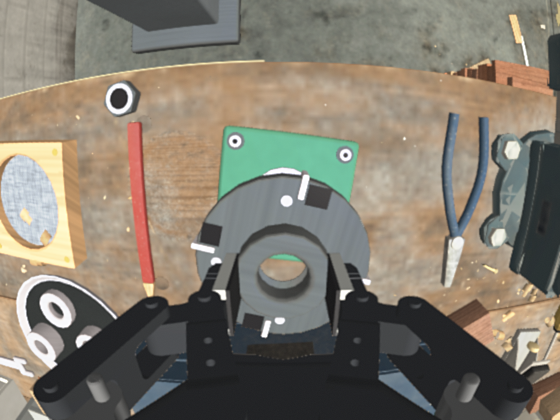

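View pics/i4.png

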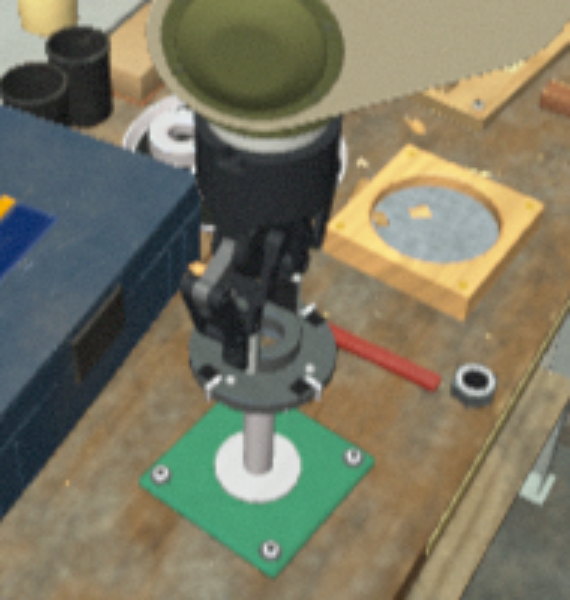

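```bash
python3 -m crank '[{"tx":-0.04,"ty":0.01,"tz":0,"ax":0,"ay":0,"az":0,"claw":1},{"tx":-0.09,"ty":0.02,"tz":0,"ax":0,"ay":0,"az":0,"claw":1},{"tx":-0.14,"ty":0.03,"tz":0,"ax":0,"ay":0,"az":0,"claw":1},{"tx":-0.19,"ty":0.04,"tz":0,"ax":0,"ay":0,"az":0,"claw":1},{"tx":-0.24,"ty":0.05,"tz":0,"ax":0,"ay":0,"az":0,"claw":1},{"tx":-0.275,"ty":0.06,"tz":0,"ax":0,"ay":0,"az":0,"claw":1},{"tx":-0.275,"ty":0.06,"tz":0,"ax":0,"ay":0,"az":0,"claw":1},{"tx":-0.275,"ty":0.06,"tz":0,"ax":0,"ay":0,"az":0,"claw":1},{"tx":-0.275,"ty":0.06,"tz":0,"ax":0,"ay":0,"az":0,"claw":1}]'; python3 - <<'E'
from h import *
print(manip.sense()['ee_pos'])
C=cam('wrist');p,d=get_image('wrist');cv2.imwrite('pics/j1.png',p)
import pickle;pickle.dump((C,p,d),open('j1.pkl','wb'))
E
```

```text
clock: 19.55
ee_pos: [529.4, 41.9, 136.6]
tcp_rot: [[-0.001, 1.0, -0.001], [1.0, 0.001, 0.0], [0.0, -0.001, -1.0]]
force: [0.2, 0.5, -1.4]
gripper_width: 39.9
[529.37063776  41.85664145 136.62401546]
```

View pics/j1.png

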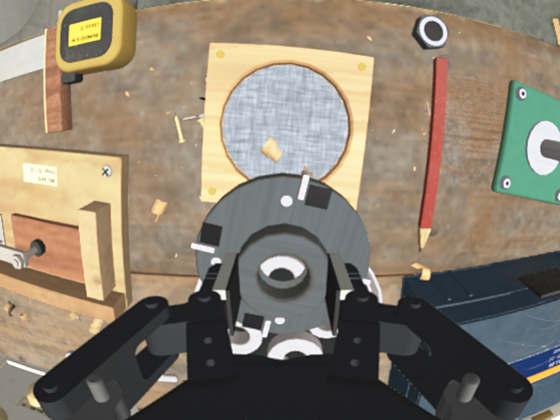

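```bash
python3 - <<'E'
from h import *
import pickle
np.set_printoptions(suppress=True,precision=1)
C,p,d=pickle.load(open('j1.pkl','rb'))
hsv=cv2.cvtColor(p,cv2.COLOR_BGR2HSV)
m=cv2.inRange(hsv,(10,70,120),(32,255,255));
for a in range(-180,181,20):
    # scan from centre outward for wood
    pass
pts=[]
for a in np.radians(range(120,421,6)):
    for r in np.arange(40,80,.5):
        x,y=285.5+r*np.cos(a),122+r*np.sin(a)
        if m[int(y),int(x)] and m[int(y+2*np.sin(a)),int(x+2*np.cos(a))]: pts.append((x,y));break
pts=np.array(pts);P=ray('wrist',pts,26,C);c,r=circ(P);e=np.hypot(*(P[:,:2]-c).T)-r
k=abs(e)<2; print(c,r,k.sum(),len(k),circ(P[k]),e)
q=ray('wrist',[[220,54],[361,67],[211,191]],26,C);print(q,(q[1]+q[2])/2)
# groover disc
g=ray('wrist',[[196,250],[370,250],[288,173],[215,207],[355,208]],134,C);print(circ(g))
cv2.imwrite('pics/j2.png',cv2.resize(p[35:215,190:390],None,fx=3.2,fy=3.2))
E
```

```text
[467.4  43.7] 49.244958655090485 49 49 (array([467.4,  43.7]), np.float64(49.244958655090485)) [ 0.4 -0.3 -0.  -0.6  0.1  0.4  0.3 -0.2 -0.6  0.6  0.2  0.6  0.2 -0.2
 -0.2 -0.3  0.1  0.  -0.1  0.1 -0.  -0.3 -0.5  0.3  0.4 -0.4 -0.5 -0.2
  0.   0.2  0.   1.3 -0.6 -0.1 -0.5 -0.  -0.4  0.8 -0.4  0.4 -0.4  1.6
 -0.3 -0.3  0.2 -0.5  0.1 -0.2 -0.4]
[[408.8  -6.8  26. ]
 [418.3 101.9  26. ]
 [518.  -16.6  26. ]] [468.2  42.7  26. ]
(array([527.,  42.]), np.float64(43.48406891412581))
```

View pics/j2.png

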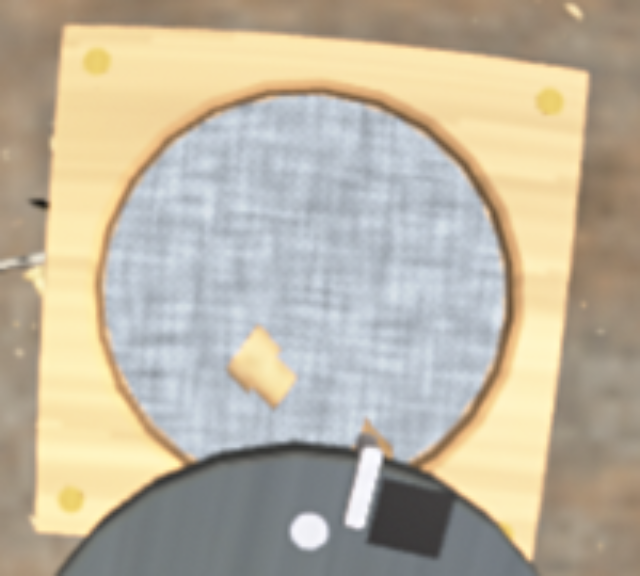

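```bash
python3 -m crank '[{"tx":0.0013,"ty":-0.02,"tz":0,"ax":0,"ay":0,"az":0,"claw":1},{"tx":0.0013,"ty":-0.045,"tz":0,"ax":0,"ay":0,"az":0,"claw":1},{"tx":0.0013,"ty":-0.0595,"tz":0.01,"ax":0,"ay":0,"az":0,"claw":1},{"tx":0.0013,"ty":-0.0595,"tz":0.035,"ax":0,"ay":0,"az":0,"claw":1},{"tx":0.0013,"ty":-0.0595,"tz":0.06,"ax":0,"ay":0,"az":0,"claw":1},{"tx":0.0013,"ty":-0.0595,"tz":0.075,"ax":0,"ay":0,"az":0,"claw":1},{"tx":0.0013,"ty":-0.0595,"tz":0.085,"ax":0,"ay":0,"az":0,"claw":1},{"tx":0.0013,"ty":-0.0595,"tz":0.085,"ax":0,"ay":0,"az":0,"claw":1},{"tx":0.0013,"ty":-0.0595,"tz":0.085,"ax":0,"ay":0,"az":0,"claw":1}]'; python3 - <<'E'
from h import *
print(manip.sense()['ee_pos'])
C=cam('wrist');p,d=get_image('wrist');cv2.imwrite('pics/j3.png',p)
p,d=get_image('scene');cv2.imwrite('pics/j4.png',cv2.resize(p[130:270,290:420],None,fx=4,fy=4))
E
```

```text
clock: 20.72
ee_pos: [470.6, 42.2, 52.4]
tcp_rot: [[-0.0, 1.0, 0.001], [1.0, 0.0, -0.0], [-0.0, 0.001, -1.0]]
force: [-0.2, -0.6, -3.0]
gripper_width: 40.1
[470.64064268  42.16010295  52.40769966]
```

View pics/j3.png

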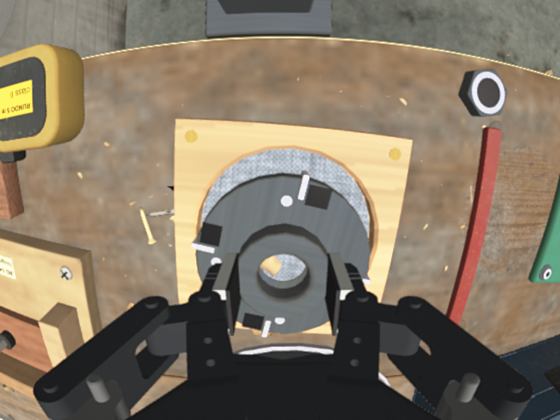

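View pics/j4.png

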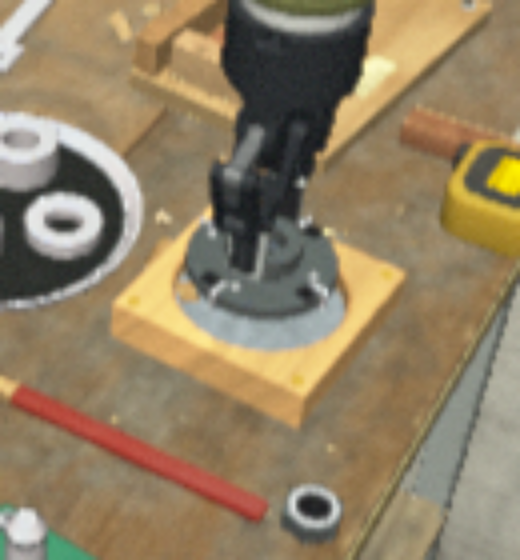

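```bash
python3 -m crank '[{"tx":0.002,"ty":-0.0005,"tz":0.006,"ax":0,"ay":0,"az":0,"claw":1},{"tx":0.002,"ty":-0.0005,"tz":0.012,"ax":0,"ay":0,"az":0,"claw":1},{"tx":0.002,"ty":-0.0005,"tz":0.016,"ax":0,"ay":0,"az":0,"claw":1},{"tx":0.002,"ty":-0.0005,"tz":0.02,"ax":0,"ay":0,"az":0,"claw":1},{"tx":0.002,"ty":-0.0005,"tz":0.023,"ax":0,"ay":0,"az":0,"claw":1},{"tx":0.002,"ty":-0.0005,"tz":0.025,"ax":0,"ay":0,"az":0,"claw":1},{"tx":0.002,"ty":-0.0005,"tz":0.025,"ax":0,"ay":0,"az":0,"claw":1}]'; python3 - <<'E'
from h import *
print(manip.sense()['ee_pos'],manip.sense()['force'])
C=cam('wrist');p,d=get_image('wrist');cv2.imwrite('pics/j5.png',p)
E
```

```text
clock: 21.7
ee_pos: [469.6, 44.2, 26.7]
tcp_rot: [[-0.0, 1.0, -0.0], [1.0, 0.0, 0.0], [0.0, -0.0, -1.0]]
force: [0.2, -0.7, -2.2]
gripper_width: 39.8
[469.64553661  44.1554999   26.70584984] [ 0.20653355 -0.72287605 -2.19273243]
```

View pics/j5.png

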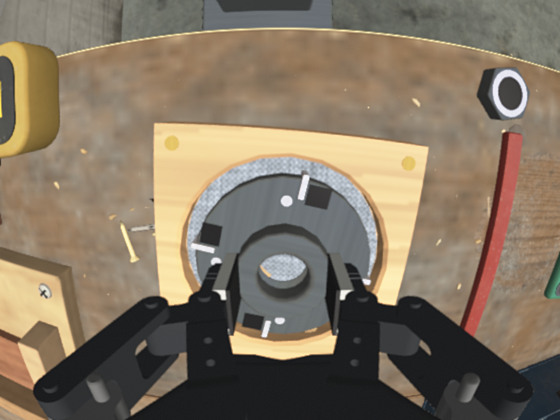

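```bash
python3 -m crank '[{"tx":0,"ty":-0.0015,"tz":0,"ax":0,"ay":0,"az":0,"claw":1},{"tx":0,"ty":-0.0015,"tz":0.0008,"ax":0,"ay":0,"az":0,"claw":1},{"tx":0,"ty":-0.0015,"tz":0.0008,"ax":0,"ay":0,"az":0,"claw":1},{"tx":0,"ty":-0.0015,"tz":0.0008,"ax":0,"ay":0,"az":0,"claw":0.45},{"tx":0,"ty":-0.0015,"tz":0.0008,"ax":0,"ay":0,"az":0,"claw":0.36},{"tx":0,"ty":-0.0015,"tz":0.0008,"ax":0,"ay":0,"az":0,"claw":0.36},{"tx":0,"ty":-0.0015,"tz":-0.02,"ax":0,"ay":0,"az":0,"claw":0.36},{"tx":0,"ty":-0.0015,"tz":-0.05,"ax":0,"ay":0,"az":0,"claw":0.3},{"tx":0,"ty":0.05,"tz":-0.1,"ax":0,"ay":0,"az":0,"claw":0.2},{"tx":-0.02,"ty":0.1,"tz":-0.11,"ax":0,"ay":0,"az":0,"claw":0.2},{"tx":-0.02,"ty":0.1,"tz":-0.11,"ax":0,"ay":0,"az":0,"claw":0.2},{"tx":-0.02,"ty":0.1,"tz":-0.11,"ax":0,"ay":0,"az":0,"claw":0.2}]'; python3 - <<'E'
from h import *
print(manip.sense()['ee_pos'])
C=cam('wrist');p,d=get_image('wrist');cv2.imwrite('pics/k1.png',p)
import pickle;pickle.dump((C,p,d),open('k1.pkl','wb'))
E
```

```text
clock: 23.25
ee_pos: [568.9, 24.4, 136.0]
tcp_rot: [[-0.0, 1.0, -0.002], [1.0, 0.0, 0.0], [0.0, -0.002, -1.0]]
force: [0.2, 0.6, -0.1]
gripper_width: 68.3
[568.89283413  24.35699764 136.04709343]
```

View pics/k1.png

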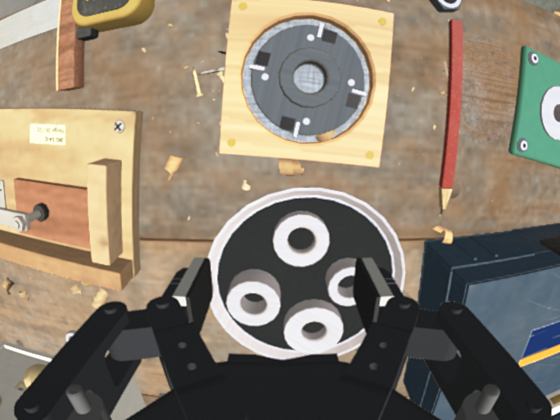

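```bash
python3 -m crank '[{"tx":-0.01,"ty":0.02,"tz":0,"ax":0,"ay":0,"az":1.25,"claw":0.2},{"tx":-0.02,"ty":0.04,"tz":0,"ax":0,"ay":0,"az":2.5,"claw":0.2},{"tx":-0.027,"ty":0.06,"tz":0,"ax":0,"ay":0,"az":3.75,"claw":0.2},{"tx":-0.027,"ty":0.08,"tz":0,"ax":0,"ay":0,"az":5,"claw":0.2},{"tx":-0.027,"ty":0.092,"tz":0,"ax":0,"ay":0,"az":6.25,"claw":0.2},{"tx":-0.027,"ty":0.092,"tz":0,"ax":0,"ay":0,"az":7.5,"claw":0.2},{"tx":-0.027,"ty":0.092,"tz":0.02,"ax":0,"ay":0,"az":8.75,"claw":0.2},{"tx":-0.027,"ty":0.092,"tz":0.04,"ax":0,"ay":0,"az":10,"claw":0.2},{"tx":-0.027,"ty":0.092,"tz":0.06,"ax":0,"ay":0,"az":11.25,"claw":0.2},{"tx":-0.027,"ty":0.092,"tz":0.06,"ax":0,"ay":0,"az":11.25,"claw":0.2},{"tx":-0.027,"ty":0.092,"tz":0.06,"ax":0,"ay":0,"az":11.25,"claw":0.2}]'; python3 - <<'E'
from h import *
s=manip.sense();print(s['ee_pos'],s['joints'])
C=cam('wrist');p,d=get_image('wrist');cv2.imwrite('pics/l1.png',p)
import pickle;pickle.dump((C,p,d),open('l1.pkl','wb'))
print(proj('wrist',[[661,-2.5,30],[661,-2.5,4],[604.5,41,17]],C))
E
```

```text
clock: 24.68
ee_pos: [661.7, -2.6, 77.7]
tcp_rot: [[1.0, 0.004, 0.001], [0.004, -1.0, -0.0], [0.001, 0.0, -1.0]]
force: [-0.4, 0.4, 0.1]
gripper_width: 68.3
[661.72379815  -2.62171466  77.71764185] [-1.03496551e+01  4.30212594e+01  6.96438559e+01  6.85178691e-04
  6.72885612e+01 -1.05632887e+01]
[[279.88778198 233.18849933]
 [280.13977402 219.65201069]
 [192.34089431 161.53448613]]
```

View pics/l1.png

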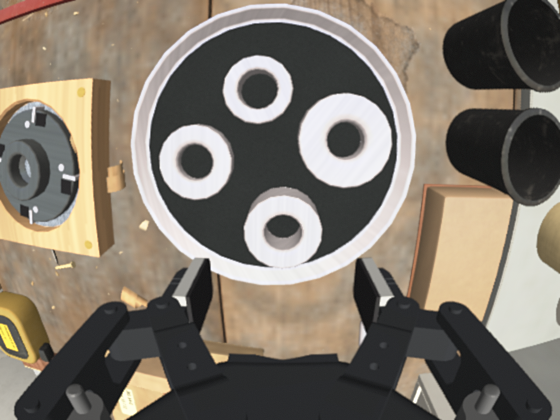

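```bash
python3 -m crank '[{"tx":0.0005,"ty":0,"tz":0.02,"ax":0,"ay":0,"az":0,"claw":0.25},{"tx":0.0005,"ty":0,"tz":0.04,"ax":0,"ay":0,"az":0,"claw":0.25},{"tx":0.0005,"ty":0,"tz":0.053,"ax":0,"ay":0,"az":0,"claw":0.25},{"tx":0.0005,"ty":0,"tz":0.06,"ax":0,"ay":0,"az":0,"claw":0.25},{"tx":0.0005,"ty":0,"tz":0.0615,"ax":0,"ay":0,"az":0,"claw":0.25},{"tx":0.0005,"ty":0,"tz":0.0615,"ax":0,"ay":0,"az":0,"claw":0.3},{"tx":0.0005,"ty":0,"tz":0.0615,"ax":0,"ay":0,"az":0,"claw":0.4},{"tx":0.0005,"ty":0,"tz":0.0615,"ax":0,"ay":0,"az":0,"claw":1},{"tx":0.0005,"ty":0,"tz":0.0615,"ax":0,"ay":0,"az":0,"claw":1},{"tx":0.0005,"ty":0,"tz":0.0615,"ax":0,"ay":0,"az":0,"claw":1},{"tx":0.0005,"ty":0,"tz":0.0615,"ax":0,"ay":0,"az":0,"claw":1}]' 60; python3 - <<'E'
from h import *
s=manip.sense();print(s['ee_pos'],s['joints'])
C=cam('wrist');p,d=get_image('wrist');cv2.imwrite('pics/l2.png',p)
E
```

```text
clock: 26.1
ee_pos: [662.5, -2.9, 16.5]
tcp_rot: [[1.0, 0.0, 0.001], [0.0, -1.0, -0.0], [0.001, 0.0, -1.0]]
force: [-2.5, -0.4, 5.6]
gripper_width: 45.1
[662.45402691  -2.861213    16.49700004] [-1.03556493e+01  4.73943746e+01  7.15696792e+01 -8.56302536e-03
  6.09825917e+01 -1.03669028e+01]
```

View pics/l2.png

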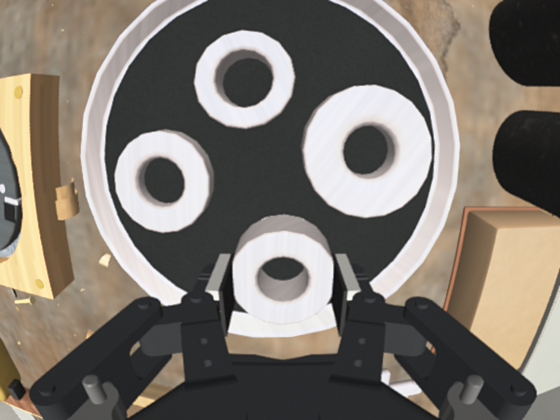

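```bash
python3 -m crank '[{"tx":0,"ty":0,"tz":-0.02,"ax":0,"ay":0,"az":0,"claw":1},{"tx":0,"ty":0,"tz":-0.06,"ax":0,"ay":0,"az":0,"claw":1},{"tx":0,"ty":0,"tz":-0.1,"ax":0,"ay":0,"az":0,"claw":1},{"tx":-0.02,"ty":-0.033,"tz":-0.125,"ax":0,"ay":0,"az":0,"claw":1},{"tx":-0.05,"ty":-0.083,"tz":-0.125,"ax":0,"ay":0,"az":0,"claw":1},{"tx":-0.08,"ty":-0.133,"tz":-0.125,"ax":0,"ay":0,"az":0,"claw":1},{"tx":-0.11,"ty":-0.182,"tz":-0.125,"ax":0,"ay":0,"az":0,"claw":1},{"tx":-0.14,"ty":-0.232,"tz":-0.125,"ax":0,"ay":0,"az":0,"claw":1},{"tx":-0.17,"ty":-0.282,"tz":-0.125,"ax":0,"ay":0,"az":0,"claw":1},{"tx":-0.1925,"ty":-0.319,"tz":-0.125,"ax":0,"ay":0,"az":0,"claw":1},{"tx":-0.1925,"ty":-0.319,"tz":-0.125,"ax":0,"ay":0,"az":0,"claw":1},{"tx":-0.1925,"ty":-0.319,"tz":-0.125,"ax":0,"ay":0,"az":0,"claw":1},{"tx":-0.1925,"ty":-0.319,"tz":-0.125,"ax":0,"ay":0,"az":0,"claw":1}]' 60; python3 - <<'E'
from h import *
s=manip.sense();print(s['ee_pos'],s['joints'])
C=cam('wrist');p,d=get_image('wrist');cv2.imwrite('pics/l3.png',p)
import pickle;pickle.dump((C,p,d),open('l3.pkl','wb'))
print('base screws/spindle',proj('wrist',[[470,316,94],[470,316,14]],C))
p,d=get_image('scene');cv2.imwrite('pics/l4.png',cv2.resize(p[170:330,210:390],None,fx=3.6,fy=3.6))
E
```

```text
clock: 27.78
ee_pos: [470.4, 315.2, 140.6]
tcp_rot: [[1.0, -0.001, 0.0], [-0.001, -1.0, -0.0], [0.0, 0.0, -1.0]]
force: [0.2, 0.1, -1.7]
gripper_width: 45.2
[470.41477729 315.19807445 140.60015786] [ 2.19763793e+01  2.78068504e+01  8.55864682e+01 -1.11112598e-02
  6.65834330e+01  2.20636323e+01]
base screws/spindle [[280.42440868 232.88038645]
 [280.95469582 198.8191731 ]]
```

View pics/l3.png

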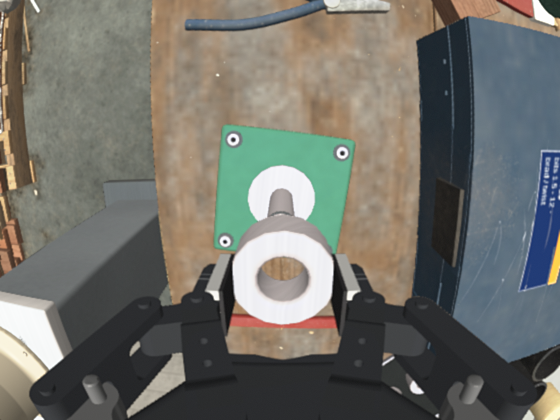

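View pics/l4.png

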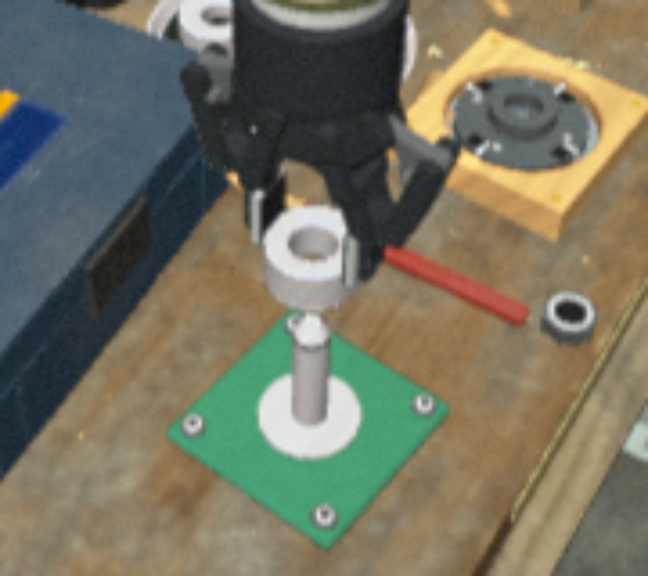

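```bash
python3 - <<'E'
from h import *
import pickle
np.set_printoptions(suppress=True,precision=1)
C,p,d=pickle.load(open('l3.pkl','rb'))
v=p.max(2)
hsv=cv2.cvtColor(p,cv2.COLOR_BGR2HSV)
w=((hsv[...,1]<30)&(v>205)).astype(np.uint8)*255
k=np.zeros_like(w);k[160:222,240:325]=255
c=max(cv2.findContours(w&k,0,1)[0],key=cv2.contourArea)[:,0];print(len(c),c.min(0),c.max(0))
c=c[(c[:,1]<205)]
P=ray('wrist',c,14,C);print('flange',circ(P))
cv2.imwrite('pics/l5.png',cv2.resize(p[155:335,205:360],None,fx=3.3,fy=3.3,interpolation=2))
m=cv2.inRange(hsv,(65,80,50),(88,255,255));m[:120]=0;m[255:]=0
cs=max(cv2.findContours(m,0,1)[0],key=cv2.contourArea)[:,0]
P=ray('wrist',cs,10,C);print(cv2.minAreaRect(P[:,:2].astype(np.float32)))
pp=[[234,278],[333,278],[283.5,324],[250,311],[318,310]]
print('ring',circ(ray('wrist',pp,154,C)))
E
```

```text
221 [248 165] [314 220]
flange (array([470.1, 323.7]), np.float64(21.616528605700303))
((470.04498291015625, 317.4880676269531), (112.68472290039062, 112.67174530029297), 83.11031341552734)
ring (array([471.7, 314.5]), np.float64(22.43407749383185))
```

View pics/l5.png

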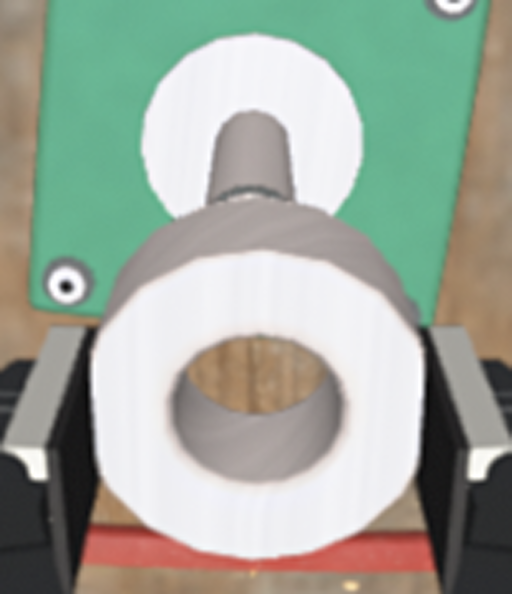

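```bash
python3 - <<'E'
from h import *
import pickle
np.set_printoptions(suppress=True,precision=1)
C,p,d=pickle.load(open('l3.pkl','rb'))
print(ray('wrist',[[282.9,277],[283.2,278]],154,C),ray('wrist',[[281.2,197.7]],14,C))
print(manip.sense()['ee_pos'])
E
```

```text
[[471.4 318.1 154. ]
 [471.6 317.6 154. ]] [[470.2 317.   14. ]]
[470.2 315.3 140.4]
```

```bash
python3 -m crank '[{"tx":0,"ty":0,"tz":0.015,"ax":0,"ay":0,"az":0,"claw":1},{"tx":0,"ty":0,"tz":0.03,"ax":0,"ay":0,"az":0,"claw":1},{"tx":0,"ty":0,"tz":0.04,"ax":0,"ay":0,"az":0,"claw":1},{"tx":0,"ty":0,"tz":0.05,"ax":0,"ay":0,"az":0,"claw":1},{"tx":0,"ty":0,"tz":0.056,"ax":0,"ay":0,"az":0,"claw":1},{"tx":0,"ty":0,"tz":0.056,"ax":0,"ay":0,"az":0,"claw":1}]'; python3 - <<'E'
from h import *
C=cam('wrist');p,d=get_image('wrist');cv2.imwrite('pics/l6.png',cv2.resize(p[155:345,195:370],None,fx=3,fy=3,interpolation=2))
print(manip.sense()['ee_pos'],manip.sense()['force'])
E
```

```text
clock: 28.62
ee_pos: [469.6, 316.1, 84.0]
tcp_rot: [[1.0, 0.0, -0.0], [0.0, -1.0, -0.0], [-0.0, 0.0, -1.0]]
force: [0.3, -0.2, -1.6]
gripper_width: 45.1
[469.7504775  316.21167111  84.40408369] [-0.79901708  0.04133218 -1.94723582]
```

View pics/l6.png

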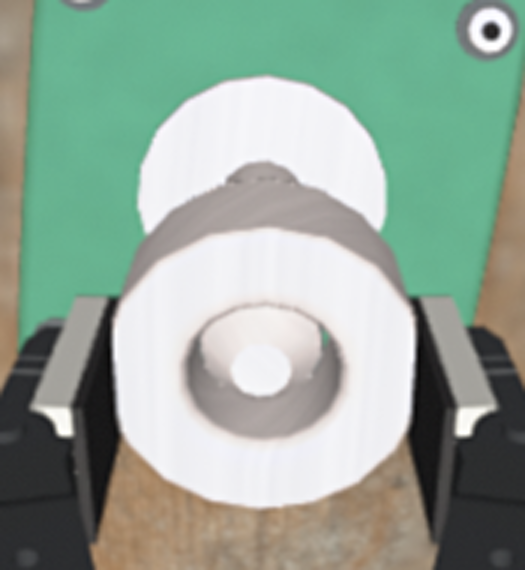

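```bash
python3 -m crank '[{"tx":0,"ty":0,"tz":0.015,"ax":0,"ay":0,"az":0,"claw":1},{"tx":0,"ty":0,"tz":0.03,"ax":0,"ay":0,"az":0,"claw":1},{"tx":0,"ty":0,"tz":0.042,"ax":0,"ay":0,"az":0,"claw":1},{"tx":0,"ty":0,"tz":0.05,"ax":0,"ay":0,"az":0,"claw":1},{"tx":0,"ty":0,"tz":0.055,"ax":0,"ay":0,"az":0,"claw":1},{"tx":0,"ty":0,"tz":0.0565,"ax":0,"ay":0,"az":0,"claw":1},{"tx":0,"ty":0,"tz":0.0565,"ax":0,"ay":0,"az":0,"claw":1}]'
```

```text
clock: 29.55
ee_pos: [469.8, 316.2, 28.0]
tcp_rot: [[1.0, 0.0, 0.0], [0.0, -1.0, 0.0], [0.0, -0.0, -1.0]]
force: [0.7, -0.6, -2.6]
gripper_width: 45.3
```

```bash
python3 -m crank '[{"tx":0,"ty":0,"tz":0.001,"ax":0,"ay":0,"az":0,"claw":1},{"tx":0,"ty":0,"tz":0.001,"ax":0,"ay":0,"az":0,"claw":1},{"tx":0,"ty":0,"tz":0.001,"ax":0,"ay":0,"az":0,"claw":0.4},{"tx":0,"ty":0,"tz":0.001,"ax":0,"ay":0,"az":0,"claw":0.25},{"tx":0,"ty":0,"tz":0.001,"ax":0,"ay":0,"az":0,"claw":0.25},{"tx":0,"ty":0,"tz":-0.02,"ax":0,"ay":0,"az":0,"claw":0.25},{"tx":0,"ty":0,"tz":-0.06,"ax":0,"ay":0,"az":0,"claw":0.2},{"tx":0,"ty":0,"tz":-0.11,"ax":0,"ay":0,"az":0,"claw":0.1},{"tx":0,"ty":0,"tz":-0.11,"ax":0,"ay":0,"az":0,"claw":0.1},{"tx":0,"ty":0,"tz":-0.11,"ax":0,"ay":0,"az":0,"claw":0.1}]'; python3 - <<'E'
from h import *
C=cam('wrist');p,d=get_image('wrist');cv2.imwrite('pics/m1.png',p)
p,d=get_image('scene');cv2.imwrite('pics/m2.png',cv2.resize(p[170:330,210:390],None,fx=3.6,fy=3.6))
print(manip.sense()['ee_pos'],proj('wrist',[[470,316,40],[470,316,94]],C))
E
```

```text
clock: 30.8
ee_pos: [469.3, 316.0, 137.2]
tcp_rot: [[1.0, 0.0, -0.001], [0.0, -1.0, -0.0], [-0.001, 0.0, -1.0]]
force: [-0.4, 0.4, -0.4]
gripper_width: 76.9
[469.10663078 315.90800016 136.49920727] [[282.35280115 209.89106847]
 [282.24474093 236.11010557]]
```

View pics/m1.png

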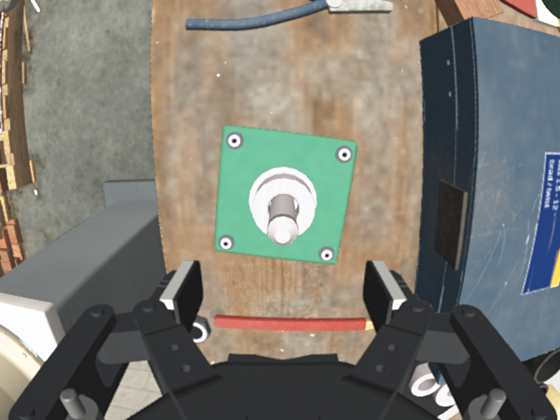

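View pics/m2.png

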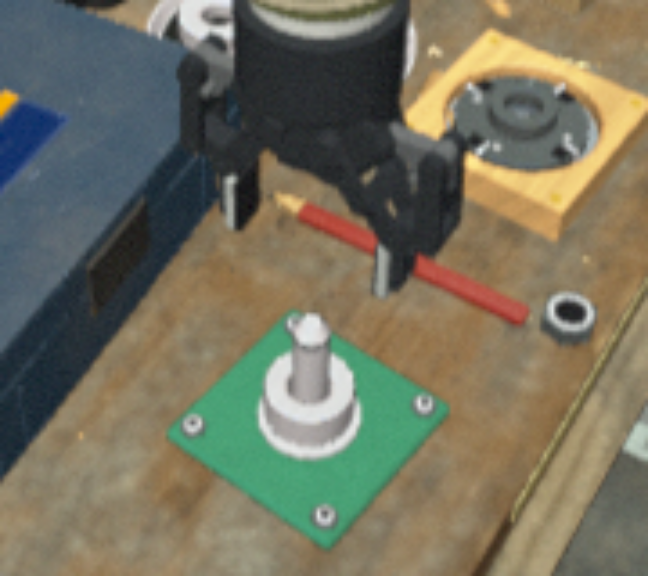

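```bash
python3 -m crank '[{"tx":0.026,"ty":0.03,"tz":0,"ax":0,"ay":0,"az":-1.25,"claw":0.15},{"tx":0.052,"ty":0.06,"tz":0,"ax":0,"ay":0,"az":-2.5,"claw":0.15},{"tx":0.078,"ty":0.09,"tz":0,"ax":0,"ay":0,"az":-3.75,"claw":0.15},{"tx":0.104,"ty":0.12,"tz":0,"ax":0,"ay":0,"az":-5,"claw":0.15},{"tx":0.13,"ty":0.15,"tz":0,"ax":0,"ay":0,"az":-6.25,"claw":0.15},{"tx":0.156,"ty":0.18,"tz":0,"ax":0,"ay":0,"az":-7.5,"claw":0.15},{"tx":0.182,"ty":0.21,"tz":0,"ax":0,"ay":0,"az":-8.75,"claw":0.15},{"tx":0.21,"ty":0.24,"tz":0,"ax":0,"ay":0,"az":-10,"claw":0.15},{"tx":0.232,"ty":0.261,"tz":0,"ax":0,"ay":0,"az":-11.25,"claw":0.15},{"tx":0.232,"ty":0.261,"tz":0.04,"ax":0,"ay":0,"az":-11.25,"claw":0.15},{"tx":0.232,"ty":0.261,"tz":0.07,"ax":0,"ay":0,"az":-11.25,"claw":0.15},{"tx":0.232,"ty":0.261,"tz":0.07,"ax":0,"ay":0,"az":-11.25,"claw":0.15},{"tx":0.232,"ty":0.261,"tz":0.07,"ax":0,"ay":0,"az":-11.25,"claw":0.15}]'; python3 - <<'E'
from h import *
C=cam('wrist');p,d=get_image('wrist');cv2.imwrite('pics/n1.png',p)
print(manip.sense()['ee_pos'],proj('wrist',[[701,55,22]],C))
E
```

```text
clock: 32.52
ee_pos: [702.2, 55.2, 68.8]
tcp_rot: [[-0.0, 1.0, 0.001], [1.0, 0.0, -0.0], [-0.0, 0.001, -1.0]]
force: [0.3, 0.7, -0.1]
gripper_width: 72.9
[702.40242933  55.20900277  69.37254234] [[282.80524836 231.34062194]]
```

View pics/n1.png

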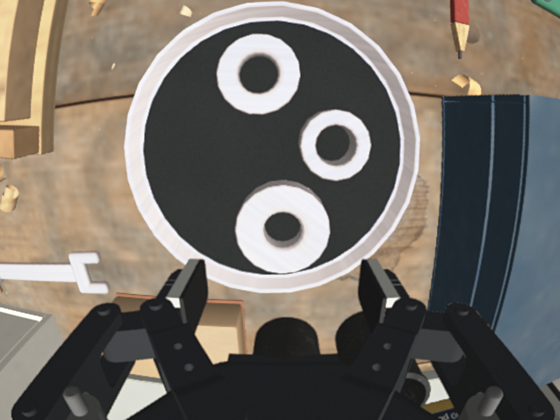

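```bash
python3 -m crank '[{"tx":0,"ty":-0.001,"tz":0.02,"ax":0,"ay":0,"az":0,"claw":0.15},{"tx":0,"ty":-0.001,"tz":0.04,"ax":0,"ay":0,"az":0,"claw":0.15},{"tx":0,"ty":-0.001,"tz":0.053,"ax":0,"ay":0,"az":0,"claw":0.17},{"tx":0,"ty":-0.001,"tz":0.058,"ax":0,"ay":0,"az":0,"claw":0.18},{"tx":0,"ty":-0.001,"tz":0.06,"ax":0,"ay":0,"az":0,"claw":0.18},{"tx":0,"ty":-0.001,"tz":0.06,"ax":0,"ay":0,"az":0,"claw":0.2},{"tx":0,"ty":-0.001,"tz":0.06,"ax":0,"ay":0,"az":0,"claw":0.3},{"tx":0,"ty":-0.001,"tz":0.06,"ax":0,"ay":0,"az":0,"claw":1},{"tx":0,"ty":-0.001,"tz":0.06,"ax":0,"ay":0,"az":0,"claw":1},{"tx":0,"ty":-0.001,"tz":0.06,"ax":0,"ay":0,"az":0,"claw":1},{"tx":0,"ty":-0.001,"tz":0.06,"ax":0,"ay":0,"az":0,"claw":1}]' 60
```

```text
clock: 33.95
ee_pos: [701.2, 55.0, 9.3]
tcp_rot: [[-0.0, 1.0, 0.002], [1.0, 0.0, -0.001], [-0.001, 0.002, -1.0]]
force: [-2.0, -0.4, 7.7]
gripper_width: 55.2
```

```bash
python3 -m crank '[{"tx":0,"ty":0,"tz":-0.02,"ax":0,"ay":0,"az":0,"claw":1},{"tx":0,"ty":0,"tz":-0.06,"ax":0,"ay":0,"az":0,"claw":1},{"tx":0,"ty":0,"tz":-0.1,"ax":0,"ay":0,"az":0,"claw":1},{"tx":0.02,"ty":-0.018,"tz":-0.125,"ax":0,"ay":0,"az":0,"claw":1},{"tx":0.06,"ty":-0.053,"tz":-0.125,"ax":0,"ay":0,"az":0,"claw":1},{"tx":0.1,"ty":-0.089,"tz":-0.125,"ax":0,"ay":0,"az":0,"claw":1},{"tx":0.14,"ty":-0.124,"tz":-0.125,"ax":0,"ay":0,"az":0,"claw":1},{"tx":0.18,"ty":-0.159,"tz":-0.125,"ax":0,"ay":0,"az":0,"claw":1},{"tx":0.22,"ty":-0.195,"tz":-0.125,"ax":0,"ay":0,"az":0,"claw":1},{"tx":0.261,"ty":-0.231,"tz":-0.125,"ax":0,"ay":0,"az":0,"claw":1},{"tx":0.261,"ty":-0.231,"tz":-0.115,"ax":0,"ay":0,"az":0,"claw":1},{"tx":0.261,"ty":-0.231,"tz":-0.105,"ax":0,"ay":0,"az":0,"claw":1},{"tx":0.261,"ty":-0.231,"tz":-0.105,"ax":0,"ay":0,"az":0,"claw":1},{"tx":0.261,"ty":-0.231,"tz":-0.105,"ax":0,"ay":0,"az":0,"claw":1}]'; python3 - <<'E'
from h import *
C=cam('wrist');p,d=get_image('wrist');cv2.imwrite('pics/n2.png',cv2.resize(p[155:345,195:370],None,fx=3,fy=3,interpolation=2))
print(manip.sense()['ee_pos'])
E
```

```text
clock: 35.7
ee_pos: [470.3, 315.6, 113.0]
tcp_rot: [[0.001, 1.0, 0.0], [1.0, -0.001, 0.0], [0.0, 0.0, -1.0]]
force: [-0.5, 0.4, -1.9]
gripper_width: 55.0
[470.28548768 315.66159375 113.09437224]
```

View pics/n2.png

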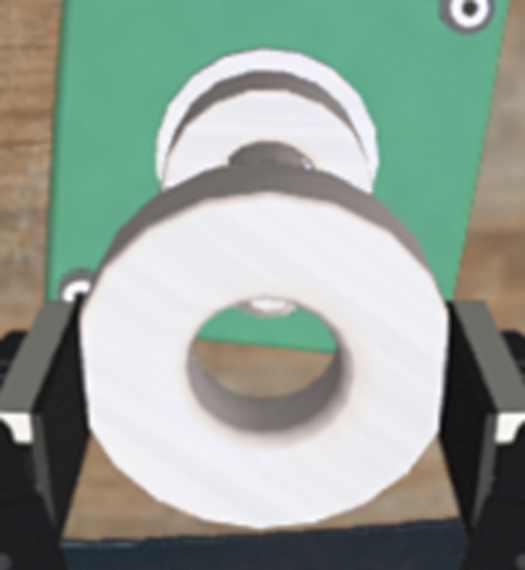

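```bash
python3 -m crank '[{"tx":0,"ty":0,"tz":0.01,"ax":0,"ay":0,"az":0,"claw":1},{"tx":0,"ty":0,"tz":0.018,"ax":0,"ay":0,"az":0,"claw":1},{"tx":0,"ty":0,"tz":0.024,"ax":0,"ay":0,"az":0,"claw":1},{"tx":0,"ty":0,"tz":0.028,"ax":0,"ay":0,"az":0,"claw":1},{"tx":0,"ty":0,"tz":0.028,"ax":0,"ay":0,"az":0,"claw":1},{"tx":0,"ty":0,"tz":0.028,"ax":0,"ay":0,"az":0,"claw":1}]'; python3 - <<'E'
from h import *
C=cam('wrist');p,d=get_image('wrist');cv2.imwrite('pics/n3.png',cv2.resize(p[155:345,195:370],None,fx=3,fy=3,interpolation=2))
print(manip.sense()['ee_pos'])
E
```

```text
clock: 36.5
ee_pos: [469.8, 316.2, 85.0]
tcp_rot: [[-0.0, 1.0, 0.0], [1.0, 0.0, 0.0], [0.0, 0.0, -1.0]]
force: [-0.3, -0.1, -3.2]
gripper_width: 54.9
[469.77449584 316.23065328  85.04476815]
```

View pics/n3.png

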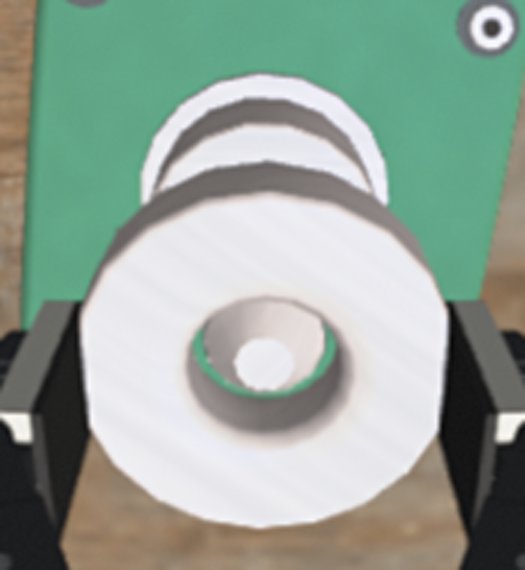

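```bash
python3 -m crank '[{"tx":-0.0005,"ty":0,"tz":0.012,"ax":0,"ay":0,"az":0,"claw":1},{"tx":-0.0005,"ty":0,"tz":0.024,"ax":0,"ay":0,"az":0,"claw":1},{"tx":-0.0005,"ty":0,"tz":0.033,"ax":0,"ay":0,"az":0,"claw":1},{"tx":-0.0005,"ty":0,"tz":0.038,"ax":0,"ay":0,"az":0,"claw":1},{"tx":-0.0005,"ty":0,"tz":0.039,"ax":0,"ay":0,"az":0,"claw":1},{"tx":-0.0005,"ty":0,"tz":0.039,"ax":0,"ay":0,"az":0,"claw":1}]'
```

```text
clock: 37.3
ee_pos: [469.8, 315.7, 46.0]
tcp_rot: [[-0.0, 1.0, 0.0], [1.0, 0.0, 0.0], [0.0, 0.0, -1.0]]
force: [0.0, 0.3, -2.0]
gripper_width: 55.2
```

Bottom about 0.7 mm above the ring; release and rise.

```bash
python3 -m crank '[{"tx":0,"ty":0,"tz":0.0005,"ax":0,"ay":0,"az":0,"claw":1},{"tx":0,"ty":0,"tz":0.0005,"ax":0,"ay":0,"az":0,"claw":0.3},{"tx":0,"ty":0,"tz":0.0005,"ax":0,"ay":0,"az":0,"claw":0.15},{"tx":0,"ty":0,"tz":0.0005,"ax":0,"ay":0,"az":0,"claw":0.15},{"tx":0,"ty":0,"tz":-0.02,"ax":0,"ay":0,"az":0,"claw":0.15},{"tx":0,"ty":0,"tz":-0.06,"ax":0,"ay":0,"az":0,"claw":0.15},{"tx":0,"ty":0,"tz":-0.095,"ax":0,"ay":0,"az":0,"claw":0.15},{"tx":0,"ty":0,"tz":-0.095,"ax":0,"ay":0,"az":0,"claw":0.15},{"tx":0,"ty":0,"tz":-0.095,"ax":0,"ay":0,"az":0,"claw":0.15}]'; python3 - <<'E'
from h import *
C=cam('wrist');p,d=get_image('wrist');cv2.imwrite('pics/o1.png',p)
p,d=get_image('scene');cv2.imwrite('pics/o2.png',cv2.resize(p[170:330,210:390],None,fx=3.6,fy=3.6))
print(manip.sense()['ee_pos'])
E
```

```text
clock: 38.42
ee_pos: [469.3, 315.5, 140.1]
tcp_rot: [[-0.0, 1.0, -0.001], [1.0, 0.0, -0.0], [-0.0, -0.001, -1.0]]
force: [0.7, -0.2, -0.4]
gripper_width: 72.6
[469.18336697 315.42549172 139.63093647]
```

View pics/o1.png

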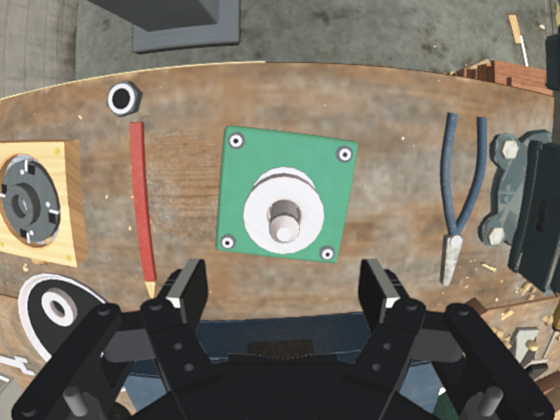

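View pics/o2.png

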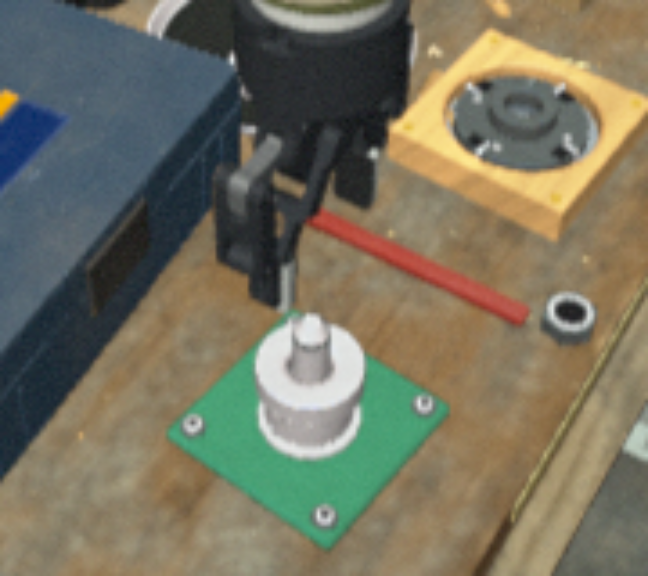

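```bash
python3 -m crank '[{"tx":-0.04,"ty":0.031,"tz":0,"ax":0,"ay":0,"az":0,"claw":0.3},{"tx":-0.08,"ty":0.062,"tz":0,"ax":0,"ay":0,"az":0,"claw":0.3},{"tx":-0.12,"ty":0.093,"tz":0,"ax":0,"ay":0,"az":0,"claw":0.3},{"tx":-0.16,"ty":0.124,"tz":0,"ax":0,"ay":0,"az":0,"claw":0.35},{"tx":-0.2,"ty":0.155,"tz":0,"ax":0,"ay":0,"az":0,"claw":0.35},{"tx":-0.2295,"ty":0.1775,"tz":0.01,"ax":0,"ay":0,"az":0,"claw":0.35},{"tx":-0.2295,"ty":0.1775,"tz":0.04,"ax":0,"ay":0,"az":0,"claw":0.35},{"tx":-0.2295,"ty":0.1775,"tz":0.07,"ax":0,"ay":0,"az":0,"claw":0.35},{"tx":-0.2295,"ty":0.1775,"tz":0.08,"ax":0,"ay":0,"az":0,"claw":0.35},{"tx":-0.2295,"ty":0.1775,"tz":0.08,"ax":0,"ay":0,"az":0,"claw":0.35},{"tx":-0.2295,"ty":0.1775,"tz":0.08,"ax":0,"ay":0,"az":0,"claw":0.35}]'; python3 - <<'E'
from h import *
C=cam('wrist');p,d=get_image('wrist');cv2.imwrite('pics/o3.png',p)
print(manip.sense()['ee_pos'],proj('wrist',[[646,86,26]],C))
E
```

```text
clock: 39.9
ee_pos: [647.8, 86.3, 62.0]
tcp_rot: [[-0.0, 1.0, 0.002], [1.0, 0.0, -0.0], [-0.0, 0.002, -1.0]]
force: [-0.8, 0.1, -0.4]
gripper_width: 55.3
[647.76940614  86.25410238  62.06582142] [[282.72610276 236.95650857]]
```

View pics/o3.png

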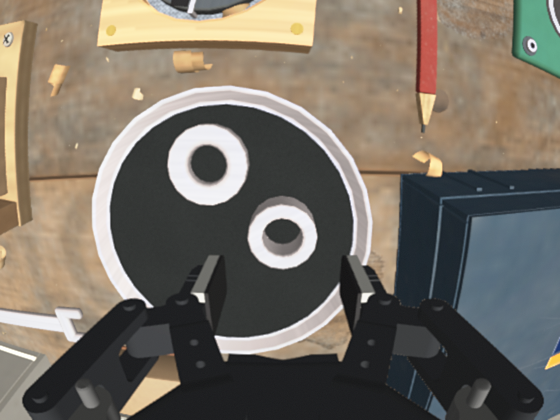

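```bash
python3 -m crank '[{"tx":0,"ty":-0.0005,"tz":0.02,"ax":0,"ay":0,"az":0,"claw":0.35},{"tx":0,"ty":-0.0005,"tz":0.038,"ax":0,"ay":0,"az":0,"claw":0.35},{"tx":0,"ty":-0.0005,"tz":0.048,"ax":0,"ay":0,"az":0,"claw":0.35},{"tx":0,"ty":-0.0005,"tz":0.052,"ax":0,"ay":0,"az":0,"claw":0.35},{"tx":0,"ty":-0.0005,"tz":0.053,"ax":0,"ay":0,"az":0,"claw":0.35},{"tx":0,"ty":-0.0005,"tz":0.053,"ax":0,"ay":0,"az":0,"claw":0.4},{"tx":0,"ty":-0.0005,"tz":0.053,"ax":0,"ay":0,"az":0,"claw":0.5},{"tx":0,"ty":-0.0005,"tz":0.053,"ax":0,"ay":0,"az":0,"claw":1},{"tx":0,"ty":-0.0005,"tz":0.053,"ax":0,"ay":0,"az":0,"claw":1},{"tx":0,"ty":-0.0005,"tz":0.053,"ax":0,"ay":0,"az":0,"claw":1}]' 50
```

```text
clock: 41.2
ee_pos: [647.1, 86.1, 8.6]
tcp_rot: [[-0.0, 1.0, 0.001], [1.0, 0.0, -0.0], [-0.0, 0.001, -1.0]]
force: [-1.2, 0.3, 6.7]
gripper_width: 37.4
```

```bash
python3 -m crank '[{"tx":0,"ty":0,"tz":-0.02,"ax":0,"ay":0,"az":0,"claw":1},{"tx":0,"ty":0,"tz":-0.06,"ax":0,"ay":0,"az":0,"claw":1},{"tx":0,"ty":0,"tz":-0.1,"ax":0,"ay":0,"az":0,"claw":1},{"tx":0.02,"ty":-0.015,"tz":-0.125,"ax":0,"ay":0,"az":0,"claw":1},{"tx":0.06,"ty":-0.046,"tz":-0.125,"ax":0,"ay":0,"az":0,"claw":1},{"tx":0.1,"ty":-0.077,"tz":-0.125,"ax":0,"ay":0,"az":0,"claw":1},{"tx":0.14,"ty":-0.108,"tz":-0.125,"ax":0,"ay":0,"az":0,"claw":1},{"tx":0.18,"ty":-0.139,"tz":-0.125,"ax":0,"ay":0,"az":0,"claw":1},{"tx":0.23,"ty":-0.177,"tz":-0.125,"ax":0,"ay":0,"az":0,"claw":1},{"tx":0.23,"ty":-0.177,"tz":-0.115,"ax":0,"ay":0,"az":0,"claw":1},{"tx":0.23,"ty":-0.177,"tz":-0.1,"ax":0,"ay":0,"az":0,"claw":1},{"tx":0.23,"ty":-0.177,"tz":-0.09,"ax":0,"ay":0,"az":0,"claw":1},{"tx":0.23,"ty":-0.177,"tz":-0.09,"ax":0,"ay":0,"az":0,"claw":1},{"tx":0.23,"ty":-0.177,"tz":-0.09,"ax":0,"ay":0,"az":0,"claw":1}]'; python3 - <<'E'
from h import *
C=cam('wrist');p,d=get_image('wrist');cv2.imwrite('pics/q1.png',cv2.resize(p[155:345,195:370],None,fx=3,fy=3,interpolation=2))
print(manip.sense()['ee_pos'])
E
```

```text
clock: 42.95
ee_pos: [470.2, 315.8, 98.1]
tcp_rot: [[0.001, 1.0, 0.0], [1.0, -0.001, 0.0], [0.0, 0.0, -1.0]]
force: [0.9, -0.4, -0.7]
gripper_width: 37.7
[470.1545739  315.90225734  98.15139215]
```

View pics/q1.png

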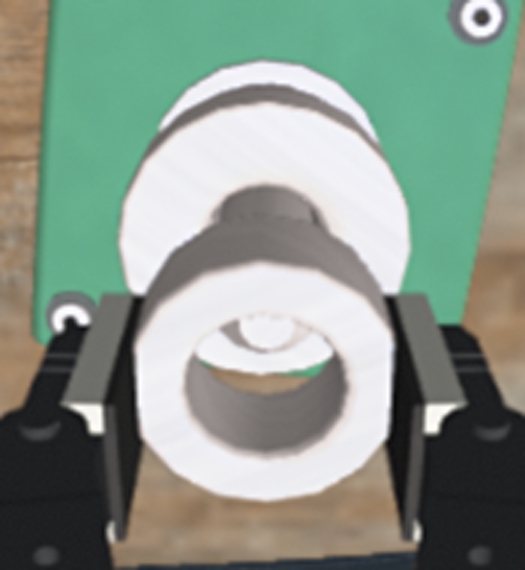

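```bash
python3 -m crank '[{"tx":0,"ty":0,"tz":0.008,"ax":0,"ay":0,"az":0,"claw":1},{"tx":0,"ty":0,"tz":0.016,"ax":0,"ay":0,"az":0,"claw":1},{"tx":0,"ty":0,"tz":0.023,"ax":0,"ay":0,"az":0,"claw":1},{"tx":0,"ty":0,"tz":0.029,"ax":0,"ay":0,"az":0,"claw":1},{"tx":0,"ty":0,"tz":0.033,"ax":0,"ay":0,"az":0,"claw":1},{"tx":0,"ty":0,"tz":0.034,"ax":0,"ay":0,"az":0,"claw":1},{"tx":0,"ty":0,"tz":0.034,"ax":0,"ay":0,"az":0,"claw":1}]'
```

```text
clock: 43.88
ee_pos: [469.7, 316.2, 63.9]
tcp_rot: [[-0.0, 1.0, 0.0], [1.0, 0.0, 0.0], [0.0, 0.0, -1.0]]
force: [0.3, 0.2, -1.2]
gripper_width: 37.8
```

```bash
python3 -m crank '[{"tx":0,"ty":0,"tz":0.001,"ax":0,"ay":0,"az":0,"claw":1},{"tx":0,"ty":0,"tz":0.001,"ax":0,"ay":0,"az":0,"claw":0.5},{"tx":0,"ty":0,"tz":0.001,"ax":0,"ay":0,"az":0,"claw":0.35},{"tx":0,"ty":0,"tz":0.001,"ax":0,"ay":0,"az":0,"claw":0.3},{"tx":0,"ty":0,"tz":-0.02,"ax":0,"ay":0,"az":0,"claw":0.3},{"tx":0,"ty":0,"tz":-0.06,"ax":0,"ay":0,"az":0,"claw":0.15},{"tx":0,"ty":0,"tz":-0.1,"ax":0,"ay":0,"az":0,"claw":0.15},{"tx":0,"ty":-0.06,"tz":-0.15,"ax":0,"ay":0,"az":0,"claw":0.15},{"tx":0,"ty":-0.1,"tz":-0.18,"ax":0,"ay":0,"az":0,"claw":0.15},{"tx":0,"ty":-0.1,"tz":-0.18,"ax":0,"ay":0,"az":0,"claw":0.15},{"tx":0,"ty":-0.1,"tz":-0.18,"ax":0,"ay":0,"az":0,"claw":0.15}]'; python3 - <<'E'
from h import *
np.set_printoptions(suppress=True,precision=1)
p,d=get_image('scene');cv2.imwrite('pics/r1.png',cv2.resize(p[140:330,240:400],None,fx=3.1,fy=3.1))
C=cam('scene');R,t,f,cx,cy=C
def W(v,u):return ((np.array([(u-cx)/f,(v-cy)/f,1])*d[v,u])-t)@R
for (n,P) in(('spindle',[470,316,94]),('narrow top',[453,316,80]),('wide top',[445,316,58]),('narrow',[470,332,80])):
    u,v=proj('scene',P,C)[0]; print(n,W(int(round(v)),int(round(u))))
p,d=get_image('top');cv2.imwrite('pics/r2.png',cv2.resize(p[130:315,190:410],None,fx=3.3,fy=3.3))
C=cam('top');R,t,f,cx,cy=C
for (n,P) in(('spindle',[470,316,94]),('n1',[453.5,316,80]),('n2',[470,332.5,80]),('n3',[470,299.5,80]),('n4',[486.5,316,80]),('w1',[444,316,58]),('w2',[496,316,58]),('boss',[468,60.5,38]),('disc a',[468,78,23]),('disc b',[468,8,23]),('disc c',[433,43,23]),('disc d',[503,43,23]),('thin',[586,41,17])):
    u,v=proj('top',P,C)[0]; print(n,W(int(round(v)),int(round(u))))
print(manip.sense()['ee_pos'],manip.sense()['clock'])
E
```

```text
clock: 45.25
ee_pos: [369.9, 316.1, 243.5]
tcp_rot: [[-0.0, 1.0, 0.0], [1.0, 0.0, -0.0], [-0.0, 0.0, -1.0]]
force: [-0.0, 1.4, 0.1]
gripper_width: 72.8
spindle [470.2 314.4  93.3]
narrow top [452.6 317.9  81.9]
wide top [443.6 317.   59.5]
narrow [469.6 333.3  81.1]
spindle [469.3 316.8  93.1]
n1 [453.9 317.1  76.9]
n2 [470.2 333.5  79.1]
n3 [469.8 300.5  79.5]
n4 [486.4 315.3  78.9]
w1 [444.1 315.8  58.5]
w2 [496.4 316.7  57.7]
boss [467.1  61.2  37. ]
disc a [467.9  79.1  24.6]
disc b [467.3   6.7  21.3]
disc c [433.2  43.1  21.9]
disc d [502.7  42.3  21.3]
thin [586.2  40.5  17.3]
[370.2 315.9 242.6] 45.35
```

View pics/r1.png

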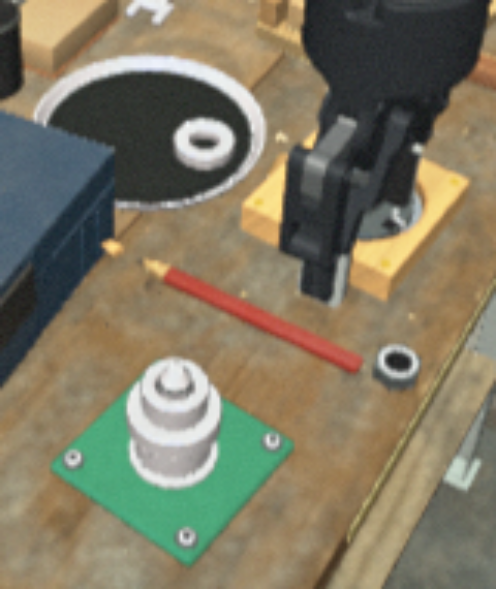

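View pics/r2.png

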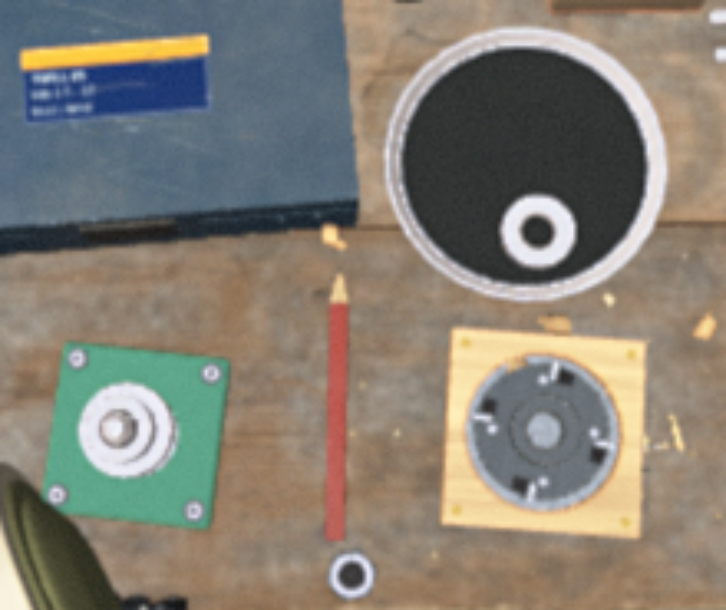

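The stack is back to full height: narrow top about 80 mm, wide top about 58 mm. The groover lies flat in the recess, the thin ring is in the dish, and the robot touches nothing.

```bash
python3 - <<'E'
from rig import job
print(job.hand_in())
E
```

```text
the job is handed in; nothing more can be done
None
```

The job is done and handed in at about 45 s of the 138 s allowed.

- **Order of work:** I laid the narrow collar and then the wide collar flat, side by side, in the dish, and laid the groover in the recess of its box. Then I put the thick ring, the wide collar and the narrow collar on the spindle in that order. The thin ring was never touched.
- **Stack:** the depth readings put the narrow collar's top at about 79–82 mm (80 nominal) and the wide collar's top at about 58–59 mm (58 nominal). That means everything is fully down. One top-view reading of the narrow collar gave 76.9 mm and disagreed with the others; I took it as a noisy pixel next to the bore.
- **Groover:** the disc reads 21–25 mm high around its edge against 23 nominal. It looks flat and centred in the recess.
- **Gripper reading:** when holding a part, the gripper width read about 4–5 mm less than the part's real diameter on every grasp. All the holds were secure.
- **Forces:** the forces printed after each move stayed under 10 N. The robot ended about 100 mm from the stand, with the tool about 240 mm up, touching nothing.

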